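# Balance the birch blocks with keyed discs

## Robot

A 6-joint arm with a two-finger parallel gripper is mounted at the origin on the work surface. World frame = base frame: x ahead of the robot, y to its left, z up, the work surface at z = 0. Lengths are in m, angles in rad, forces in N, time in s.
With the tool pointing down it reaches from about 0.225 to 0.725 m from the base axis. Payload 3.1 kg.
Tool frame: the origin (TCP) lies at the very end of the fingers, on their centre line; the grasp point (between the pads) lies 19 mm behind it (grip_depth is the distance from the TCP to the grasp point, in m); z points along the fingers, y is the direction in which the jaws open and shut (so a half turn about z gives the same grasp; the last joint's range is limited). The gripper opens to 85 mm and grips with 20 to 120 N. Pads are 22 mm wide; open, the fingers measure 114 mm over their backs; the gripper's body (76 mm by 85 mm) begins 54 mm behind the grasp point. The pads swing forward as they close: fully open they stand 13 mm farther back than shut.
Start: joints at [1.219, 0.048, 0.099, 1.622, 0, 1.443], TCP at [0.117, 0.512, 0.231] pointing down, gripper open.
Joint ranges: [-2.91, 2.91], [-0.99, 1.94], [-1.21, 1.42], [-2.12, 2.29], [-1.49, 1.47], [-3.14, 3.14]. Speed limits (rad/s): [2.79, 2.79, 3.14, 3.14, 3.14, 3.14].

## Interface

Orientations are given as a unit quaternion [w, x, y, z].
In Python, from rig import state, camera, camera_info, finish_job, grip_depth gives the robot as it stands. The module is installed in compiled form; this text tells all that it offers.
- The arm moves only by the tool drive_tool, never from a script. Its argument "steps" is a list of rows, each a list of 3 entries, a list of its own where there are three numbers: the shift along the tool's x, y, z in m, then the turn about the tool's z in rad, then the opening, from -1 (shut) to 1 (fully open), so that 0 is half open. A call has 1 to 10 rows; each row shifts and turns the commanded pose from where the row before left it, along the tool's axes as they then stand; what a row does not reach is not made up. A row lasts 1/12 s, in which the tool goes at most 41.7 mm and 7.16 degrees, less where a joint would pass 70% of its speed; a pose out of reach is approached as far as the arm can. A call with a gripper value outside its range is refused whole. The fingers move at their own pace and stop on an object; "force" is the grip in N (left out, the last holds). Time passes only in rows, so rows that do not move let the fingers close. It gives the time, the measured TCP pose, the force and the opening at its end, in the units of the state.
- state(): the state, without advancing time (a new reading comes with each control period).
- camera(name): name is "side" or "top"; returns (picture, depth): 480x640x3 uint8, blue, green, red; 480x640 float32, m along the optical axis (not along the pixel's ray), 0 where there is no reading.
- camera_info(name): a dict with "fx", "fy", "cx", "cy" (pixels), "world_to_cam" (4x4, takes a point from world to camera coordinates). Camera axes: x right, y up, looking along -z (the intrinsics and any distortion apply to the point x, -y, -z); pixel columns grow to the right and rows downward; lengths in m; the calibration is good to about 2 mm. A picture is of the moment at which its call begins. camera_info takes no time and is no camera call.
- finish_job(): hands the job in, once; it reports no verdict.
The state is a dict: "time_s": time; "joint_pos": joint angles; "qvel": joint speeds; "joint_efforts": joint torques, N m; "tcp_pos": TCP position; "orientation": TCP orientation; "contact_force": force on the tool from outside, world axes, zero at the start; "ft_torque": the same for the moment, N m; "finger_gap": finger opening in m.
Only numpy, scipy, OpenCV 4.12 (cv2) and the standard library are available. Lean on these libraries where they do the work, as an engineer would, in place of code of your own. Each camera call takes 0.05 s, during which the arm holds its last target.

## Task

First take the tea tin out of the bin pan of the balance and set it down on the shelf clear of the balance. Then tip the birch blocks out of the hinged tray into the bin pan by lifting the tray's handle, and lower the tray flat again. Finally set knobbed discs into the pockets of the other pan, each turned so that its key drops into the pocket's notch and the disc sits fully home, until the balance is level; discs that are not needed stay on the shelf off the balance. Leave the canister, the bead bar and the mirror where they are.

Things in the scene. Friction and masses are not known exactly. Their poses are not given: they have to be found in the camera images.
- bin_floor (a point): Centre of the floor of the balance's bin pan: an open box with clear walls, inside 142 mm along x and 162 mm along y, walls 50 to 85 mm above this floor. z up, the frame turns with the balance: y points from the disc pan to the bin pan and on to the tray. The centre of the disc pan lies 210 mm away along -y; the pans ride up and down on a sprung beam, one up when the other is down, staying horizontal, 45 mm above the shelf at their undersides when level.
- beam (a joint): Beam of the balance (rad): 0 is level, positive when the bin pan is lower; one block or disc too many changes it by 0.057, stops at 0.21. 105 mm from the pivot to each pan, so each pan moves 6 mm per item; a pan gives way when pushed (about 130 N/m).
- tray (a joint): Angle of the hinged tray (rad): 0 lies flat, grows as its handle end is lifted, stops at 1.3. It falls back when let go. The blocks need about 0.5 to 1.0 to slide out over the open lip into the bin pan.
- tray_hinge (a point): Middle of the tray's hinge axis, at its open lip above the bin pan, 130 mm above the shelf. The axis is horizontal, along the balance's x. Aluminium tray 140 x 160 mm, side walls 46 mm high.
- tray_handle (a point): Middle of the tray's steel handle bar: 12 mm thick, 90 mm long, parallel to the hinge, 200 mm out from the hinge and 30 mm above it when the tray is flat; free gap of 34 mm between bar and tray end.
- block1_center (a point): Birch block, 40 x 66 x 36 mm, 80 g; point at its centre, long axis y, z up as it starts. Starts in the tray; 2 to 4 blocks are there, absent ones read None.
- block2_center (a point): Birch block, 40 x 66 x 36 mm, 80 g; point at its centre, long axis y, z up as it starts. Starts in the tray; 2 to 4 blocks are there, absent ones read None.
- block3_center (a point): Birch block, 40 x 66 x 36 mm, 80 g; point at its centre, long axis y, z up as it starts. Starts in the tray; 2 to 4 blocks are there, absent ones read None.
- block4_center (a point): Birch block, 40 x 66 x 36 mm, 80 g; point at its centre, long axis y, z up as it starts. Starts in the tray; 2 to 4 blocks are there, absent ones read None.
- disc1_center (a point): Keyed plastic disc, 80 g: round body 56 mm across and 16 mm thick, with a square key 12 mm wide sticking out along its +x to 38 mm from the axis (from 2 to 16 mm above the underside), and on top a bar knob along x, 44 long, 14 wide, rising to 46 mm. This point: on the axis, 23 mm above the underside. z up.
- disc2_center (a point): Keyed plastic disc, 80 g: round body 56 mm across and 16 mm thick, with a square key 12 mm wide sticking out along its +x to 38 mm from the axis (from 2 to 16 mm above the underside), and on top a bar knob along x, 44 long, 14 wide, rising to 46 mm. This point: on the axis, 23 mm above the underside. z up.
- disc3_center (a point): Keyed plastic disc, 80 g: round body 56 mm across and 16 mm thick, with a square key 12 mm wide sticking out along its +x to 38 mm from the axis (from 2 to 16 mm above the underside), and on top a bar knob along x, 44 long, 14 wide, rising to 46 mm. This point: on the axis, 23 mm above the underside. z up.
- disc4_center (a point): Keyed plastic disc, 80 g: round body 56 mm across and 16 mm thick, with a square key 12 mm wide sticking out along its +x to 38 mm from the axis (from 2 to 16 mm above the underside), and on top a bar knob along x, 44 long, 14 wide, rising to 46 mm. This point: on the axis, 23 mm above the underside. z up.
- pocket1 (a point): Floor centre of a round pocket on the disc pan: a raised ring 12 mm high, 59 mm inside and 80 mm outside, with one notch 17 mm wide through the ring towards this frame's +x. A disc drops to the floor only with its key in the notch (within about 3 degrees and 1.5 mm) and then sits 4 mm proud. The ring is stiff and does not turn by itself, but points another way in each run; four pockets stand 92 mm apart in a square.
- pocket2 (a point): Floor centre of a round pocket on the disc pan: a raised ring 12 mm high, 59 mm inside and 80 mm outside, with one notch 17 mm wide through the ring towards this frame's +x. A disc drops to the floor only with its key in the notch (within about 3 degrees and 1.5 mm) and then sits 4 mm proud. The ring is stiff and does not turn by itself, but points another way in each run; four pockets stand 92 mm apart in a square.
- pocket3 (a point): Floor centre of a round pocket on the disc pan: a raised ring 12 mm high, 59 mm inside and 80 mm outside, with one notch 17 mm wide through the ring towards this frame's +x. A disc drops to the floor only with its key in the notch (within about 3 degrees and 1.5 mm) and then sits 4 mm proud. The ring is stiff and does not turn by itself, but points another way in each run; four pockets stand 92 mm apart in a square.
- pocket4 (a point): Floor centre of a round pocket on the disc pan: a raised ring 12 mm high, 59 mm inside and 80 mm outside, with one notch 17 mm wide through the ring towards this frame's +x. A disc drops to the floor only with its key in the notch (within about 3 degrees and 1.5 mm) and then sits 4 mm proud. The ring is stiff and does not turn by itself, but points another way in each run; four pockets stand 92 mm apart in a square.
- tin_center (a point): Square steel tea tin with a lid, 52 x 52 x 100 mm, 120 g; point at its centre, z along its height. Starts standing in the bin pan, its sides roughly parallel to the pan's (which it pushes down).
- canister: Empty glass canister with a lid, 104 mm across, 142 mm tall; leave alone. Origin under its centre.
- bead_bar: Orange acrylic bead bar, 40 x 132 mm, 50 mm tall, long along its y; leave alone. Origin under its centre.
- mirror: Small steel mirror on a foot, 90 x 140 mm, 170 mm tall; leave alone. Origin under its centre.
Things that resemble listed ones, but are neither listed nor needed, are in the scene too. Leave any green or yellow look-alike of the part that bears disc3_center alone.

How it is judged:
On the way, in this order (a step that is already met when the one before it is completed fails the run):
1. the tea tin rests on the shelf clear of the balance (height (world z) of tin_center below 0.06 m and horizontal distance between tin_center and bin_floor above 0.12 m and linear speed of tin below 0.03 m/s and contact force between the fingers and tin below 0.1 N), for 0.3 s.
2. the tray is tipped up by more than 25 degrees (value of joint tray above 0.45 rad), for 0.2 s.
At the end, for the whole second after the job is handed in: Tin on the shelf clear of the balance, all blocks in the bin pan, tray flat (0.06 rad), beam level (0.022 rad) and still; every disc either fully home in a pocket (5 mm off centre, 4 mm above the floor, key in the notch) or on the shelf off the balance (height (world z) of tin_center below 0.06 m and horizontal distance between tin_center and bin_floor above 0.12 m and value of joint tray below 0.06 rad and value of joint beam between -0.022 and 0.022 rad and velocity of joint beam between -0.05 and 0.05 rad/s and x of block1_center in the frame of bin_floor between -0.073 and 0.073 m and y of block1_center in the frame of bin_floor between -0.083 and 0.083 m and z of block1_center in the frame of bin_floor between 0 and 0.085 m and x of block2_center in the frame of bin_floor between -0.073 and 0.073 m and y of block2_center in the frame of bin_floor between -0.083 and 0.083 m and z of block2_center in the frame of bin_floor between 0 and 0.085 m and x of block3_center in the frame of bin_floor between -0.073 and 0.073 m and y of block3_center in the frame of bin_floor between -0.083 and 0.083 m and z of block3_center in the frame of bin_floor between 0 and 0.085 m and x of block4_center in the frame of bin_floor between -0.073 and 0.073 m and y of block4_center in the frame of bin_floor between -0.083 and 0.083 m and z of block4_center in the frame of bin_floor between 0 and 0.085 m and (height (world z) of disc1_center below 0.04 m or (horizontal distance between disc1_center and pocket1 below 0.005 m and z of disc1_center in the frame of pocket1 below 0.027 m and angle between disc1_center's own z axis and vertical below 0.08 rad and angle between the x axis of disc1_center and the x axis of pocket1, either way round below 0.12 rad) or (horizontal distance between disc1_center and pocket2 below 0.005 m and z of disc1_center in the frame of pocket2 below 0.027 m and angle between disc1_center's own z axis and vertical below 0.08 rad and angle between the x axis of disc1_center and the x axis of pocket2, either way round below 0.12 rad) or (horizontal distance between disc1_center and pocket3 below 0.005 m and z of disc1_center in the frame of pocket3 below 0.027 m and angle between disc1_center's own z axis and vertical below 0.08 rad and angle between the x axis of disc1_center and the x axis of pocket3, either way round below 0.12 rad) or (horizontal distance between disc1_center and pocket4 below 0.005 m and z of disc1_center in the frame of pocket4 below 0.027 m and angle between disc1_center's own z axis and vertical below 0.08 rad and angle between the x axis of disc1_center and the x axis of pocket4, either way round below 0.12 rad)) and (height (world z) of disc2_center below 0.04 m or (horizontal distance between disc2_center and pocket1 below 0.005 m and z of disc2_center in the frame of pocket1 below 0.027 m and angle between disc2_center's own z axis and vertical below 0.08 rad and angle between the x axis of disc2_center and the x axis of pocket1, either way round below 0.12 rad) or (horizontal distance between disc2_center and pocket2 below 0.005 m and z of disc2_center in the frame of pocket2 below 0.027 m and angle between disc2_center's own z axis and vertical below 0.08 rad and angle between the x axis of disc2_center and the x axis of pocket2, either way round below 0.12 rad) or (horizontal distance between disc2_center and pocket3 below 0.005 m and z of disc2_center in the frame of pocket3 below 0.027 m and angle between disc2_center's own z axis and vertical below 0.08 rad and angle between the x axis of disc2_center and the x axis of pocket3, either way round below 0.12 rad) or (horizontal distance between disc2_center and pocket4 below 0.005 m and z of disc2_center in the frame of pocket4 below 0.027 m and angle between disc2_center's own z axis and vertical below 0.08 rad and angle between the x axis of disc2_center and the x axis of pocket4, either way round below 0.12 rad)) and (height (world z) of disc3_center below 0.04 m or (horizontal distance between disc3_center and pocket1 below 0.005 m and z of disc3_center in the frame of pocket1 below 0.027 m and angle between disc3_center's own z axis and vertical below 0.08 rad and angle between the x axis of disc3_center and the x axis of pocket1, either way round below 0.12 rad) or (horizontal distance between disc3_center and pocket2 below 0.005 m and z of disc3_center in the frame of pocket2 below 0.027 m and angle between disc3_center's own z axis and vertical below 0.08 rad and angle between the x axis of disc3_center and the x axis of pocket2, either way round below 0.12 rad) or (horizontal distance between disc3_center and pocket3 below 0.005 m and z of disc3_center in the frame of pocket3 below 0.027 m and angle between disc3_center's own z axis and vertical below 0.08 rad and angle between the x axis of disc3_center and the x axis of pocket3, either way round below 0.12 rad) or (horizontal distance between disc3_center and pocket4 below 0.005 m and z of disc3_center in the frame of pocket4 below 0.027 m and angle between disc3_center's own z axis and vertical below 0.08 rad and angle between the x axis of disc3_center and the x axis of pocket4, either way round below 0.12 rad)) and (height (world z) of disc4_center below 0.04 m or (horizontal distance between disc4_center and pocket1 below 0.005 m and z of disc4_center in the frame of pocket1 below 0.027 m and angle between disc4_center's own z axis and vertical below 0.08 rad and angle between the x axis of disc4_center and the x axis of pocket1, either way round below 0.12 rad) or (horizontal distance between disc4_center and pocket2 below 0.005 m and z of disc4_center in the frame of pocket2 below 0.027 m and angle between disc4_center's own z axis and vertical below 0.08 rad and angle between the x axis of disc4_center and the x axis of pocket2, either way round below 0.12 rad) or (horizontal distance between disc4_center and pocket3 below 0.005 m and z of disc4_center in the frame of pocket3 below 0.027 m and angle between disc4_center's own z axis and vertical below 0.08 rad and angle between the x axis of disc4_center and the x axis of pocket3, either way round below 0.12 rad) or (horizontal distance between disc4_center and pocket4 below 0.005 m and z of disc4_center in the frame of pocket4 below 0.027 m and angle between disc4_center's own z axis and vertical below 0.08 rad and angle between the x axis of disc4_center and the x axis of pocket4, either way round below 0.12 rad))); the robot touches nothing.
It fails at once if the canister is moved by more than 30 mm (distance of canister from where it was at the start of the episode above 0.03 m).
It fails at once if the bead bar is moved by more than 30 mm (distance of bead_bar from where it was at the start of the episode above 0.03 m).
It fails at once if the mirror is moved by more than 30 mm (distance of mirror from where it was at the start of the episode above 0.03 m).
Of block1, block2, block3, block4 only 2 to 4 are there at a start; the rules pass over those that are not, and their reading is None.
At some moment in a run one of disc1, disc2, disc3, disc4 may be knocked a few centimetres aside while the robot is not near it.
Once in a run the grip may slacken for a moment while it holds something.
It also fails if it takes over 210 s, if anything falls off the work surface, if the arm or the gripper's body presses on something with over 40 N, if the wrist force passes 120 N, or if a joint passes its speed limit or range.

## Working session

There is one attempt and no reset: what is moved stays moved. The work goes in short steps, Python scripts to look and compute and a tool call to move; the robot and the scene stay as the last step left them, time stands still between calls to the robot, and variables do not carry over. Pictures are saved under pics/ and viewed, and the job is handed in when it is done.

Besides the shell and the picture viewer there is one more tool, called in YAML: its name, and indented under it one key for each argument. drive_tool: Moves the arm, as the interface text tells. Its arguments: {"type":"object","properties":{"steps":{"type":"array"},"force":{"type":"number"}},"required":["steps"]}

```bash
mkdir -p pics; ls
cat > h.py <<'E'
import numpy as np, cv2
from rig import state, camera, camera_info, grip_depth
def shot(name,tag):
    im,d=camera(name); cv2.imwrite(f'pics/{tag}.png',im); np.save(f'pics/{tag}.npy',d); return im,d
def cloud(name,d):
    I=camera_info(name); v,u=np.indices(d.shape)
    X=np.stack([(u-I['cx'])/I['fx']*d,-(v-I['cy'])/I['fy']*d,-d,np.ones_like(d)],-1)
    T=np.linalg.inv(np.array(I['world_to_cam']))
    P=(X@T.T)[...,:3]; P[d==0]=np.nan
    return P
E
python3 - <<'E'
from h import *
print(state(), grip_depth)
for n in ['side','top']:
    print(n,camera_info(n)); shot(n,n+'0')
E
```

```text
pics
{'time_s': 0.0, 'joint_pos': array([1.21919123e+00, 4.87448784e-02, 9.75978097e-02, 1.62196085e+00,
       1.38026373e-05, 1.44299225e+00]), 'qvel': array([-0.00116162,  0.00070453,  0.00082114, -0.00129583, -0.00072116,
        0.0013458 ]), 'joint_efforts': array([ 1.69423529e-03, -3.38776910e+01,  3.20017290e+01,  2.01755151e-02,
       -3.22915071e-05,  5.19200597e-06]), 'tcp_pos': array([0.11632157, 0.51134396, 0.23012016]), 'orientation': array([-2.81108128e-04,  1.11667057e-01,  9.93745004e-01, -1.12111138e-03]), 'contact_force': array([-0.50550382, -0.30018419, -0.27138007]), 'ft_torque': array([-0.01430236, -0.0291629 , -0.01568927]), 'finger_gap': 0.08545349172082907} 0.0187
side {'fx': 599.7314976550393, 'fy': 599.7314976550393, 'cx': 322.49554951696916, 'cy': 239.88548295910655, 'world_to_cam': array([[ 0.97421865, -0.22520974,  0.01336366, -0.47796241],
       [ 0.15854991,  0.72559343,  0.66960892, -0.07768151],
       [-0.16049903, -0.6502267 ,  0.74259363, -1.65196003],
       [ 0.        ,  0.        ,  0.        ,  1.        ]])}
top {'fx': 560.1303593536528, 'fy': 560.1303593536528, 'cx': 325.7360136089109, 'cy': 235.20369163379698, 'world_to_cam': array([[ 1.68855865e-02, -9.99854870e-01,  2.26201094e-03,
        -8.15571530e-02],
       [ 9.81869271e-01,  1.70089627e-02,  1.88794678e-01,
        -4.89396269e-01],
       [-1.88805753e-01, -9.66909849e-04,  9.82013978e-01,
        -1.34312478e+00],
       [ 0.00000000e+00,  0.00000000e+00,  0.00000000e+00,
         1.00000000e+00]])}
```

View pics/top0.png

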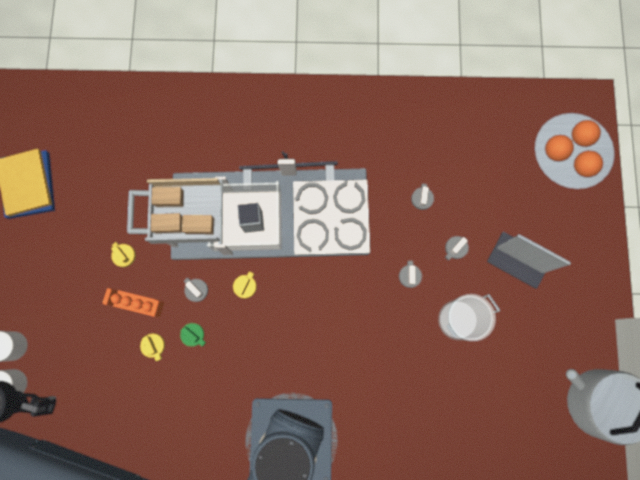

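View pics/side0.png

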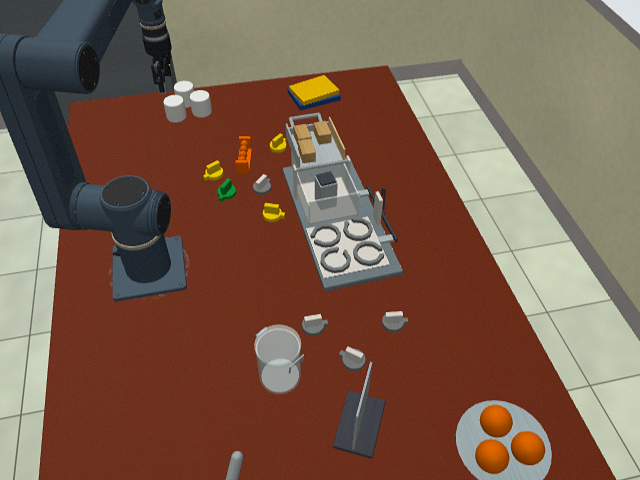

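Four grey discs at top-view px (423,198), (457,247), (411,276), (195,290). The yellow ones (122,255), (245,286), (152,346) and the green one (191,335) are look-alikes. There are three blocks in the tray and the tin is at (250,215).

Run:
```python
from h import *
im=cv2.imread('pics/top0.png')
for n,(a,b,c,d) in dict(A=(120,160,260,130),B=(380,170,120,120),C=(150,260,120,90),D=(280,165,100,100)).items():
    cr=im[b:b+d,a:a+c]; s=min(800/c,600/d); cv2.imwrite(f'pics/c{n}.png',cv2.resize(cr,None,fx=s,fy=s,interpolation=cv2.INTER_CUBIC))
P=cloud('top',np.load('pics/top0.npy'))
for nm,(u,v) in dict(shelf=(300,300),tin=(249,216),binfloor=(233,235),discpan=(331,218),d1=(423,198),d2=(457,247),d3=(411,276),d4=(195,290),trayfl=(205,200),handle=(131,212),base=(180,230)).items(): print(nm,P[v,u].round(4))
```

```text
shelf [ 0.3324 -0.0117  0.0076]
tin [0.515  0.1058 0.141 ]
binfloor [0.4878 0.1573 0.044 ]
discpan [ 0.5312 -0.0855  0.0621]
d1 [ 0.5895 -0.3156  0.0492]
d2 [ 0.4668 -0.3984  0.046 ]
d3 [ 0.393  -0.284   0.0439]
d4 [0.3491 0.2421 0.0496]
trayfl [0.5528 0.2114 0.1359]
handle [0.5124 0.3693 0.1727]
base [0.4745 0.2578 0.1641]
```

View pics/cA.png

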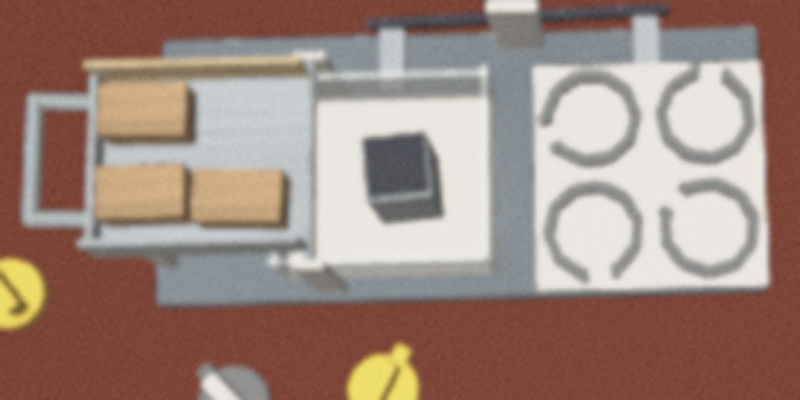

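View pics/cB.png

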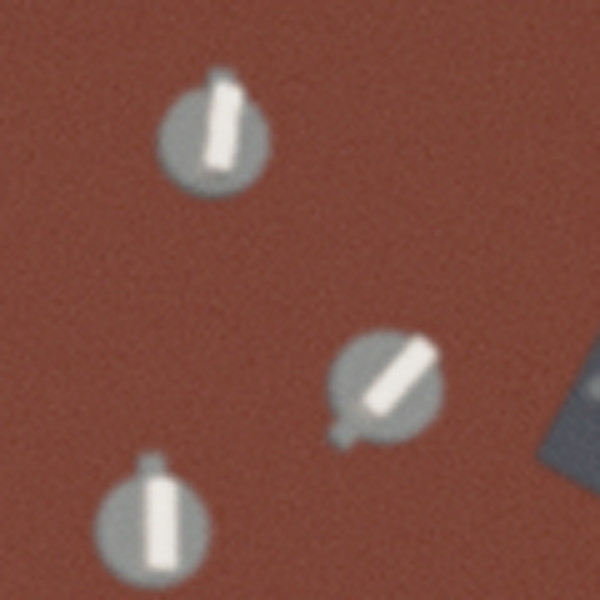

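View pics/cD.png

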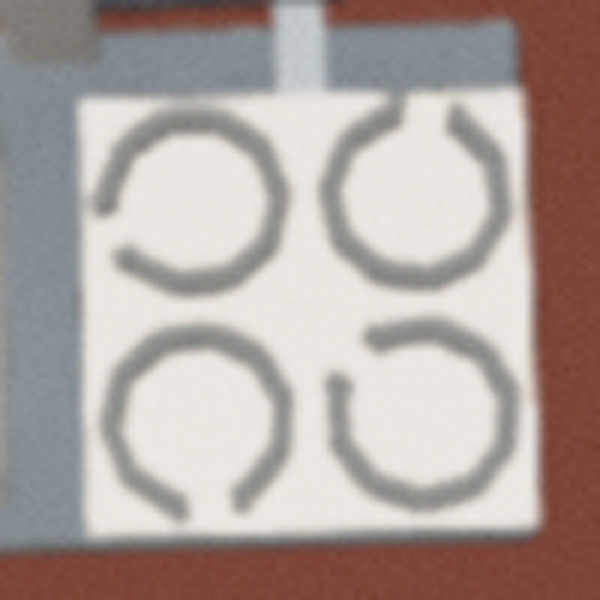

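```bash
cat >> h.py <<'E'
def onplane(name,uv,z):
    I=camera_info(name); W=np.array(I['world_to_cam']); R=W[:3,:3]; C=-R.T@W[:3,3]
    uv=np.atleast_2d(np.asarray(uv,float))
    r=np.stack([(uv[:,0]-I['cx'])/I['fx'],-(uv[:,1]-I['cy'])/I['fy'],-np.ones(len(uv))],1)@R
    return C+r*((z-C[2])/r[:,2])[:,None]
def project(name,X):
    I=camera_info(name); W=np.array(I['world_to_cam']); X=np.atleast_2d(X)@W[:3,:3].T+W[:3,3]
    return np.stack([I['cx']+I['fx']*X[:,0]/-X[:,2], I['cy']-I['fy']*X[:,1]/-X[:,2]],1)
E
python3 - <<'E'
from h import *
for n in ['top','side']:
    im=cv2.imread(f'pics/{n}0.png').astype(int); P=cloud(n,np.load(f'pics/{n}0.npy'))
    b,g,r=im[...,0],im[...,1],im[...,2]
    sh=(r>90)&(g<75)&(b<70)&np.isfinite(P[...,2])
    q=P[sh]; q=q[abs(q[:,2])<.03]; A=np.c_[q[:,:2],np.ones(len(q))]; c,*_=np.linalg.lstsq(A,q[:,2],rcond=None)
    print(n,'shelf',c.round(4),np.std(A@c-q[:,2]).round(4))
P=cloud('top',np.load('pics/top0.npy')); im=cv2.imread('pics/top0.png')
def st(m,nm):
    q=P[m]; q=q[np.isfinite(q[:,2])]; print(nm,len(q),np.median(q,0).round(4))
white=(im.min(2)>195)
m=np.zeros(im.shape[:2],bool); m[170:262,285:378]=1
w=(white&m).astype(np.uint8)
z=np.median(P[w>0][:,2]); print('pan z',z)
ct=max(cv2.findContours(w,0,1)[0],key=cv2.contourArea); h=cv2.convexHull(ct)[:,0]
X=onplane('top',h,z)[:,:2]; rr=cv2.minAreaRect(X.astype(np.float32)*1000); print(rr)
# tin top
m=np.zeros_like(m); m[195:240,230:270]=1
t=(m&(P[...,2]>.12)).astype(np.uint8); ct=max(cv2.findContours(t,0,1)[0],key=cv2.contourArea)
zt=np.median(P[t>0][:,2]); print('tin z',zt,cv2.minAreaRect((onplane('top',ct[:,0],zt)[:,:2]*1000).astype(np.float32)))
# handle bar
m[:]=0; m[180:245,120:150]=1; hb=m&(P[...,2]>.14)
q=P[hb]; print('handle',q[:,1].max(),np.percentile(q,[1,50,99],axis=0).round(4))
E
```

```text
top shelf [-0.0004  0.0014  0.0013] 0.003
side shelf [0.     0.0002 0.0002] 0.0031
pan z nan
((nan, nan), (0.0, 0.0), 0.0)
tin z 0.1406895724174252 ((518.0849609375, 107.25288391113281), (55.178558349609375, 52.65732192993164), 7.79256534576416)
handle 0.3832417911346767 [[0.4481 0.3251 0.1529]
 [0.5109 0.3641 0.1641]
 [0.5842 0.3809 0.1795]]
```

```bash
cat >> h.py <<'E'
def panrect(im,P,box,thr=185):
    m=np.zeros(im.shape[:2],bool); m[box[1]:box[3],box[0]:box[2]]=1
    w=((im.min(2)>thr)&m).astype(np.uint8)
    q=P[w>0]; z=np.nanmedian(q[:,2])
    w=cv2.morphologyEx(w,cv2.MORPH_CLOSE,np.ones((9,9)))
    w=cv2.morphologyEx(w,cv2.MORPH_OPEN,np.ones((7,7)))
    ct=max(cv2.findContours(w,0,1)[0],key=cv2.contourArea)
    return z,ct[:,0]
E
python3 - <<'E'
from h import *
for n,box in dict(top=(285,170,378,262),side=(298,210,402,285)).items():
    im=cv2.imread(f'pics/{n}0.png'); P=cloud(n,np.load(f'pics/{n}0.npy'))
    z,ct=panrect(im,P,box); 
    for zz in (z,.05,.055): print(n,zz,cv2.minAreaRect((onplane(n,ct,zz)[:,:2]*1000).astype(np.float32)))
im=cv2.imread('pics/top0.png');P=cloud('top',np.load('pics/top0.npy'))
# tray: high points within region
m=np.zeros(im.shape[:2],bool); m[170:255,120:230]=1
b=im.astype(int); sat=b.max(2)-b.min(2)
# handle edges: per row outer edge
for r in range(185,242,4):
    row=P[r,115:150,2]; print(r,np.round(row*1000).astype(float)[:32].tolist())
E
```

```text
top 0.06027966940981777 ((539.1934204101562, -83.91201782226562), (190.54391479492188, 183.30247497558594), 2.572598934173584)
top 0.05 ((541.5584716796875, -83.98346710205078), (191.99351501464844, 184.6968994140625), 2.572598457336426)
top 0.055 ((540.4080810546875, -83.94872283935547), (191.2884063720703, 184.01864624023438), 2.5725979804992676)
side 0.05963826365796154 ((536.7651977539062, -85.2420654296875), (182.82257080078125, 181.44741821289062), 2.4905943870544434)
side 0.05 ((539.31298828125, -77.061279296875), (184.26034545898438, 182.8744354248047), 2.490595817565918)
side 0.055 ((537.9912719726562, -81.30518341064453), (183.5144500732422, 182.13414001464844), 2.4905943870544434)
185 [4.0, 2.0, -3.0, nan, 2.0, 4.0, -2.0, 1.0, 1.0, 1.0, 1.0, 7.0, 0.0, 1.0, 0.0, -0.0, -1.0, 4.0, 3.0, -1.0, 3.0, 3.0, 2.0, 2.0, 0.0, -1.0, -1.0, 5.0, -4.0, 2.0, -1.0, 6.0]
189 [3.0, 0.0, -1.0, 4.0, 4.0, -3.0, 3.0, 3.0, 5.0, 6.0, 6.0, -1.0, -1.0, 2.0, -3.0, -0.0, 2.0, -5.0, 2.0, 5.0, -1.0, 3.0, 5.0, -4.0, -3.0, -3.0, 4.0, -3.0, 0.0, 3.0, 1.0, 6.0]
193 [6.0, 5.0, 4.0, 0.0, 5.0, -0.0, 6.0, 2.0, 5.
[... 1662 characters left out ...]
4.0, 0.0, 165.0, 168.0, 170.0, 167.0, 162.0, 164.0, 162.0, 162.0, 161.0, 162.0, 167.0, 160.0, 157.0, 163.0, 161.0, 158.0, 157.0, 152.0, 156.0, 153.0]
233 [5.0, -3.0, 4.0, 3.0, 2.0, 3.0, 4.0, -1.0, 0.0, -1.0, 4.0, 0.0, -2.0, 162.0, 165.0, 165.0, 166.0, 162.0, 164.0, 164.0, 163.0, 162.0, 158.0, 156.0, 162.0, 161.0, 161.0, 158.0, 156.0, 158.0, 157.0, 157.0]
237 [3.0, 3.0, -1.0, 6.0, -2.0, 7.0, 2.0, 2.0, 4.0, nan, 1.0, 6.0, 7.0, 1.0, 4.0, 1.0, 6.0, 2.0, -3.0, 4.0, -4.0, 2.0, 4.0, 6.0, -3.0, 4.0, 3.0, 1.0, 2.0, 5.0, 4.0, -1.0]
241 [3.0, -2.0, 6.0, 5.0, 1.0, 1.0, 2.0, 2.0, 4.0, 1.0, -3.0, -1.0, 0.0, 2.0, -1.0, 0.0, 1.0, 1.0, 2.0, 1.0, -7.0, 8.0, 1.0, -1.0, -0.0, 2.0, 2.0, 0.0, 6.0, 4.0, 6.0, -3.0]
```

Run:
```python
from h import *
c=np.array([(363,141),(424,133),(430,192),(372,198)])/ (800/260)+[120,160]
for z in(.138,.142):
    X=onplane('top',c,z); print(X[:,:2].round(4).tolist(),X.mean(0).round(4))
    e=np.roll(X,-1,0)-X; print(np.linalg.norm(e,axis=1).round(4),np.degrees(np.arctan2(e[:,1],e[:,0])).round(1))
P=cloud('top',np.load('pics/top0.npy'))
a=np.nanmean(P[200:226,128:134].reshape(-1,6,3),(1))
m=P[195:230,120:140]; q=m[(m[...,2]>.14)]; print(q.mean(0), np.polyfit(q[:,0],q[:,1],1))
im=cv2.imread('pics/side0.png'); cr=im[100:290,230:410]; cv2.imwrite('pics/s1.png',cv2.resize(cr,None,fx=3.15,fy=3.15,interpolation=2))
```

```text
[[0.5396, 0.1331], [0.5466, 0.087], [0.5008, 0.0806], [0.4954, 0.1242]] [0.5206 0.1062 0.138 ]
[0.0466 0.0462 0.0439 0.045 ] [ -81.3 -172.1   97.1   11.3]
[[0.5386, 0.1324], [0.5456, 0.0865], [0.5, 0.0801], [0.4946, 0.1236]] [0.5197 0.1057 0.142 ]
[0.0465 0.0461 0.0438 0.0449] [ -81.3 -172.1   97.1   11.3]
[0.51393617 0.37285105 0.16571944] [0.0476395  0.34836738]
```

View pics/s1.png

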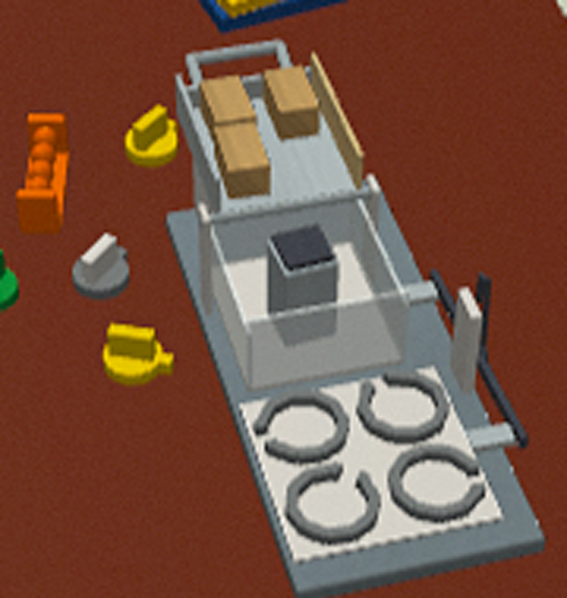

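```bash
cat >> h.py <<'E'
def plan(x,y,z,ydir=None):
    """ydir deg: wanted world direction of tool y (mod 180). prints turn and the shift in the tool axes AFTER the turn"""
    from scipy.spatial.transform import Rotation as Ro
    s=state(); w=s['orientation']; R=Ro.from_quat([w[1],w[2],w[3],w[0]]).as_matrix()
    a=np.degrees(np.arctan2(R[1,1],R[0,1])); t=0
    if ydir is not None:
        t=-(ydir-a); t=(t+90)%180-90
    tr=np.radians(t); c,sn=np.cos(tr),np.sin(tr)
    R2=R@np.array([[c,-sn,0],[sn,c,0],[0,0,1]])
    D=np.array([x,y,z])-s['tcp_pos']
    print('t',round(s['time_s'],2),'tcp',s['tcp_pos'].round(4),'ydir',round(a,2),'tilt',R[2].round(4),'gap',round(s['finger_gap'],4),'F',s['contact_force'].round(1),'q6',round(s['joint_pos'][5],2))
    print('turn',round(tr,4),'shift',(R2.T@D).round(4),'rows>=',np.ceil(np.linalg.norm(D)/.0417), np.ceil(abs(tr)/.125))
E
python3 -c "
from h import *
plan(.519,.106,.23,98.7)"
```

```text
t 0.1 tcp [0.1163 0.5114 0.2303] ydir 77.18 tilt [ 3.e-04 -2.e-03 -1.e+00] gap 0.0855 F [-0.5 -0.2 -0. ] q6 1.44
turn -0.3757 shift [-0.3367 -0.4616  0.0007] rows>= 14.0 4.0
```

drive_tool:
  steps:
    - [[0,0,0],-0.094,1]
    - [[0,0,0],-0.094,1]
    - [[0,0,0],-0.094,1]
    - [[0,0,0],-0.094,1]
    - [[-0.021,-0.0289,0],0,1]
    - [[-0.021,-0.0289,0],0,1]
    - [[-0.021,-0.0289,0],0,1]
    - [[-0.021,-0.0289,0],0,1]
    - [[-0.021,-0.0289,0],0,1]
    - [[-0.021,-0.0289,0],0,1]

```text
time_s: 0.93
tcp_pos: [0.2679, 0.3581, 0.2308]
orientation: [-0.0, -0.076, 0.997, -0.0]
contact_force: [1.0, -0.1, 0.9]
finger_gap: 0.0855
```

drive_tool:
  steps:
    - [[-0.021,-0.0289,0],0,1]
    - [[-0.021,-0.0289,0],0,1]
    - [[-0.021,-0.0289,0],0,1]
    - [[-0.021,-0.0289,0],0,0.8]
    - [[-0.021,-0.0289,0],0,0.65]
    - [[-0.021,-0.0289,0],0,0.65]
    - [[-0.021,-0.0289,0],0,0.65]
    - [[-0.021,-0.0289,0],0,0.65]
    - [[-0.021,-0.0289,0],0,0.65]
    - [[-0.021,-0.0289,0],0,0.65]

```text
time_s: 1.77
tcp_pos: [0.5194, 0.1042, 0.2307]
orientation: [-0.0, -0.076, 0.997, 0.0]
contact_force: [-0.2, 0.8, -0.7]
finger_gap: 0.0704
```

```bash
python3 -c "
from h import *
plan(.519,.106,.105,98.7); shot('top','top1'); shot('side','side1')"
```

```text
t 1.77 tcp [0.5194 0.1042 0.2307] ydir 98.7 tilt [ 1.e-03  2.e-04 -1.e+00] gap 0.0704 F [-0.2  0.8 -0.7] q6 -0.08
turn 0.0 shift [0.     0.0018 0.1257] rows>= 4.0 1.0
```

```bash
python3 -c "
import cv2
a=cv2.imread('pics/top1.png')[160:280,180:320];b=cv2.imread('pics/side1.png')[60:260,230:400]
cv2.imwrite('pics/v1.png',cv2.hconcat([cv2.resize(a,(400,343),interpolation=2),cv2.resize(b,(292,343),interpolation=2)]))"
```

```text
(no output)
```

View pics/v1.png

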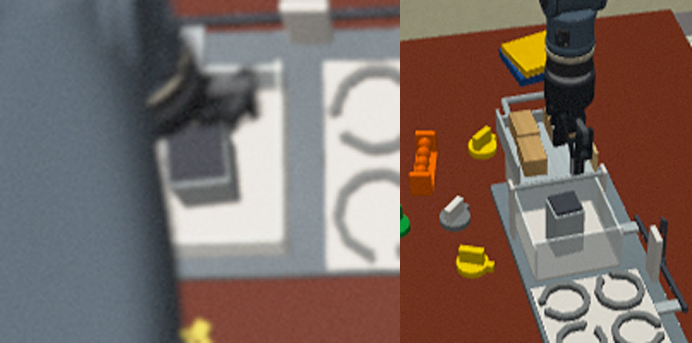

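The fingers hang above the tin, aligned with its sides. I'm going down to grip it.

drive_tool:
  steps:
    - [[0,0.0018,0.03],0,0.65]
    - [[0,0,0.03],0,0.65]
    - [[0,0,0.03],0,0.65]
    - [[0,0,0.02],0,0.65]
    - [[0,0,0.015],0,0.65]
    - [[0,0,0],0,0.65]

```text
time_s: 2.37
tcp_pos: [0.5144, 0.1078, 0.1013]
orientation: [-0.005, -0.076, 0.997, 0.0]
contact_force: [-0.5, -0.4, -0.5]
finger_gap: 0.0707
```

drive_tool:
  steps:
    - [[0,0,0],0,0.3]
    - [[0,0,0],0,-0.2]
    - [[0,0,0],0,-0.2]
    - [[0,0,0],0,-0.2]
    - [[0,0,0],0,-0.2]
  force: 40

```text
time_s: 2.78
tcp_pos: [0.5193, 0.1078, 0.1077]
orientation: [0.001, -0.076, 0.997, 0.0]
contact_force: [-0.1, 0.3, 0.2]
finger_gap: 0.0513
```

drive_tool:
  steps:
    - [[0,0,-0.015],0,-0.2]
    - [[0,0,-0.025],0,-0.2]
    - [[0,0,-0.03],0,-0.2]
    - [[0,0,-0.03],0,-0.2]
    - [[0,0,-0.03],0,-0.2]
    - [[0,0,0],0,-0.2]

```text
time_s: 3.28
tcp_pos: [0.5218, 0.1077, 0.2444]
orientation: [0.007, -0.076, 0.997, -0.0]
contact_force: [0.9, -0.2, 0.4]
finger_gap: 0.0513
```

```bash
python3 -c "
from h import *
plan(.325,-.03,.24); shot('side','side2')"
```

```text
t 3.28 tcp [0.5218 0.1077 0.2444] ydir 98.71 tilt [-0.0132 -0.0011 -0.9999] gap 0.0513 F [ 0.9 -0.2  0.4] q6 -0.07
turn 0.0 shift [ 0.2154 -0.1063  0.0017] rows>= 6.0 0.0
```

View pics/side2.png

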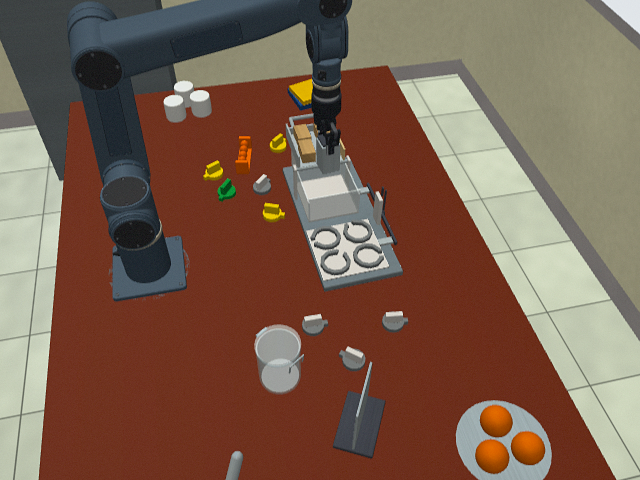

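drive_tool:
  steps:
    - [[0.027,-0.013,0],0,-0.2]
    - [[0.027,-0.013,0],0,-0.2]
    - [[0.027,-0.0133,0],0,-0.2]
    - [[0.027,-0.0133,0],0,-0.2]
    - [[0.027,-0.0133,0],0,-0.2]
    - [[0.027,-0.0133,0],0,-0.2]
    - [[0.027,-0.0133,0],0,-0.2]
    - [[0.026,-0.0133,0],0,-0.2]
    - [[0,0,0],0,-0.2]
    - [[0,0,0],0,-0.2]

```text
time_s: 4.17
tcp_pos: [0.3213, -0.0301, 0.2356]
orientation: [0.0, -0.075, 0.997, 0.0]
contact_force: [0.6, -0.3, -1.2]
finger_gap: 0.0515
```

```bash
python3 -c "
from h import *
plan(.325,-.03,.07); shot('side','side3');shot('top','top3')"
```

```text
t 4.17 tcp [ 0.3213 -0.0301  0.2356] ydir 98.55 tilt [-3.e-04  0.e+00 -1.e+00] gap 0.0515 F [ 0.6 -0.3 -1.2] q6 -0.45
turn 0.0 shift [-0.0036 -0.0004  0.1656] rows>= 4.0 0.0
```

View pics/side3.png

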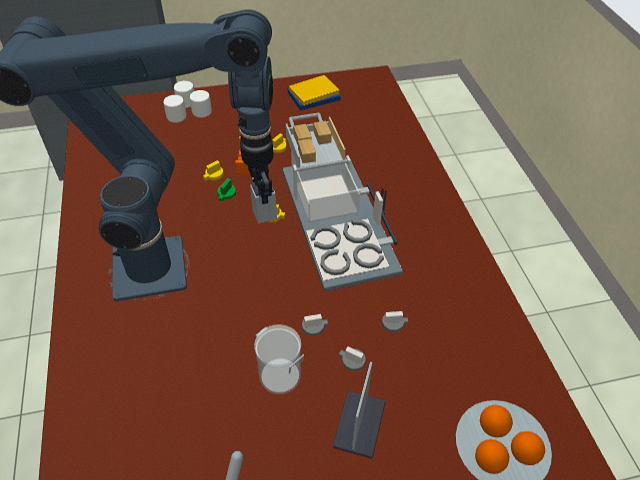

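drive_tool:
  steps:
    - [[0,0,0.035],0,-0.2]
    - [[0,0,0.035],0,-0.2]
    - [[0,0,0.035],0,-0.2]
    - [[0,0,0.03],0,-0.2]
    - [[0,0,0.02],0,-0.2]
    - [[0,0,0.004],0,-0.2]
    - [[0,0,0],0,-0.2]
    - [[0,0,0],0,-0.2]

```text
time_s: 4.93
tcp_pos: [0.3228, -0.0294, 0.0781]
orientation: [0.0, -0.077, 0.997, -0.0]
contact_force: [0.1, -0.7, -0.6]
finger_gap: 0.0514
```

drive_tool:
  steps:
    - [[0,0,0.002],0,-0.2]
    - [[0,0,0.002],0,-0.2]
    - [[0,0,0],0,-0.2]

```text
time_s: 5.18
tcp_pos: [0.323, -0.0298, 0.0744]
orientation: [0.001, -0.076, 0.997, -0.0]
contact_force: [-0.2, 0.4, -1.3]
finger_gap: 0.0513
```

```bash
python3 -c "
from h import *
plan(.325,-.03,.07); im,d=shot('side','side4'); P=cloud('side',d)
cv2.imwrite('pics/s4.png',cv2.resize(im[130:280,210:330],None,fx=4,fy=4,interpolation=2))"
```

```text
t 5.18 tcp [ 0.323  -0.0298  0.0744] ydir 98.73 tilt [-2.e-03 -9.e-04 -1.e+00] gap 0.0513 F [-0.2  0.4 -1.3] q6 -0.45
turn 0.0 shift [-0.002  -0.0005  0.0044] rows>= 1.0 0.0
```

View pics/s4.png

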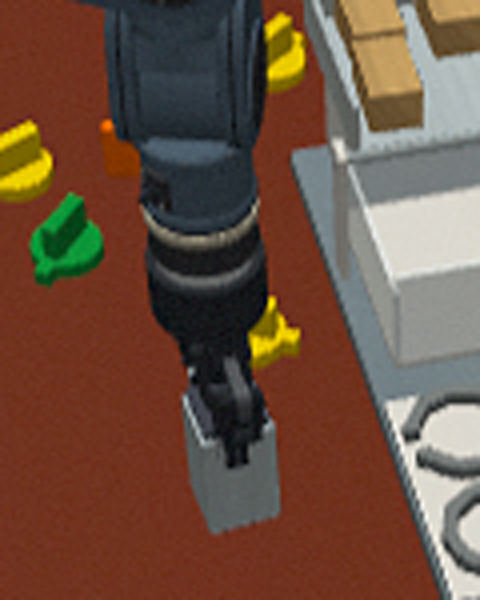

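Still slightly off the shelf, so I'm going down in 2 mm steps until there is contact.

drive_tool:
  steps:
    - [[0,0,0.002],0,-0.2]
    - [[0,0,0.002],0,-0.2]
    - [[0,0,0.001],0,-0.2]
    - [[0,0,0],0,-0.2]
    - [[0,0,0],0,-0.2]

```text
time_s: 5.65
tcp_pos: [0.3218, -0.0296, 0.0681]
orientation: [-0.0, -0.076, 0.997, 0.0]
contact_force: [-0.2, 0.3, -1.8]
finger_gap: 0.0512
```

drive_tool:
  steps:
    - [[0,0,0.001],0,-0.2]
    - [[0,0,0.001],0,-0.2]
    - [[0,0,0],0,-0.2]
    - [[0,0,0],0,-0.2]

```text
time_s: 5.98
tcp_pos: [0.3219, -0.0296, 0.0662]
orientation: [-0.0, -0.076, 0.997, 0.0]
contact_force: [-0.1, 0.1, -1.7]
finger_gap: 0.0509
```

drive_tool:
  steps:
    - [[0,0,0.001],0,-0.2]
    - [[0,0,0.001],0,-0.2]
    - [[0,0,0],0,-0.2]
    - [[0,0,0],0,-0.2]

```text
time_s: 6.32
tcp_pos: [0.3223, -0.0296, 0.066]
orientation: [0.0, -0.076, 0.997, -0.0]
contact_force: [-3.2, 0.4, 7.3]
finger_gap: 0.0513
```

```bash
python3 -c "
from h import *
im,d=shot('side','side5'); P=cloud('side',d); print(state()['contact_force'])
I=P[210:240,250:285]; print(np.nanmin(I[...,2]))
print(project('side',[[.322-.026,-.03-.026,0],[.322+.026,-.03-.026,0]]))
cv2.imwrite('pics/s5.png',cv2.resize(im[200:280,240:320],None,fx=6,fy=6,interpolation=2))"
```

```text
[-2.11534248  0.6749105   7.76048121]
-0.008165946419288028
[[258.67225843 265.62799623]
 [277.16852948 262.54113131]]
```

View pics/s5.png

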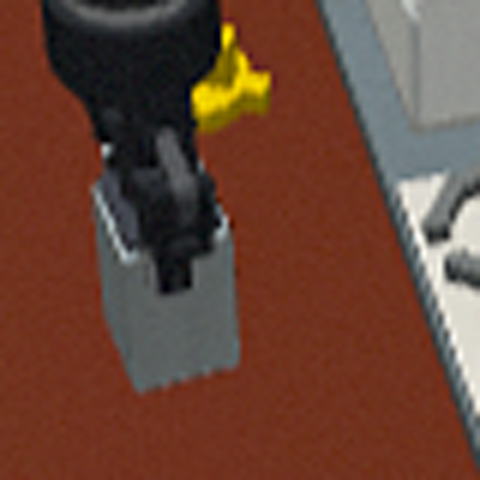

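Contact on the shelf at 7.7 N. I'm releasing and rising.

drive_tool:
  steps:
    - [[0,0,-0.001],0,0.3]
    - [[0,0,0],0,0.6]
    - [[0,0,0],0,0.6]
    - [[0,0,0],0,0.6]
    - [[0,0,-0.02],0,0.6]
    - [[0,0,-0.03],0,0.6]
    - [[0,0,-0.04],0,0.6]
    - [[0,0,-0.04],0,0.6]
    - [[0,0,-0.04],0,0.6]

```text
time_s: 7.12
tcp_pos: [0.3215, -0.0294, 0.2365]
orientation: [-0.0, -0.076, 0.997, 0.0]
contact_force: [0.6, -0.1, 0.3]
finger_gap: 0.0681
```

```bash
python3 -c "
from h import *
im,d=shot('side','side6'); 
plan(.514,.373,.24,92.6)"
```

```text
t 7.17 tcp [ 0.325  -0.0305  0.245 ] ydir 98.72 tilt [-0.0121 -0.0059 -0.9999] gap 0.0687 F [ 0.3 -0.4  5.4] q6 -0.45
turn 0.1067 shift [-0.2071  0.3946  0.0058] rows>= 11.0 1.0
```

View pics/side6.png

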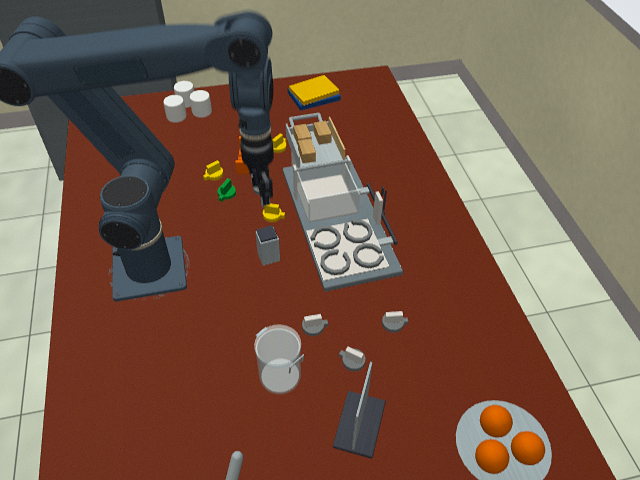

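drive_tool:
  steps:
    - [[0,0,0],0.1067,0.6]
    - [[-0.0173,0.0329,0],0,0.3]
    - [[-0.0173,0.0329,0],0,0]
    - [[-0.0173,0.0329,0],0,-0.25]
    - [[-0.0173,0.0329,0],0,-0.25]
    - [[-0.0173,0.0329,0],0,-0.25]
    - [[-0.0173,0.0329,0],0,-0.25]
    - [[-0.0173,0.0329,0],0,-0.25]
    - [[-0.0173,0.0329,0],0,-0.25]
    - [[-0.0173,0.0329,0],0,-0.25]

```text
time_s: 8.0
tcp_pos: [0.4644, 0.2753, 0.2344]
orientation: [-0.0, -0.023, 1.0, -0.0]
contact_force: [0.4, -0.3, 0.9]
finger_gap: 0.0319
```

drive_tool:
  steps:
    - [[-0.0173,0.0329,0],0,-0.25]
    - [[-0.0173,0.0329,0],0,-0.25]
    - [[-0.0173,0.0329,0],0,-0.25]
    - [[0,0,0],0,-0.25]
    - [[0,0,0],0,-0.25]

```text
time_s: 8.42
tcp_pos: [0.5113, 0.3755, 0.2313]
orientation: [-0.002, -0.024, 1.0, -0.001]
contact_force: [-0.7, -0.2, -0.6]
finger_gap: 0.0319
```

```bash
python3 -c "
from h import *
im,d=shot('side','side7'); im2,d2=shot('top','top7'); P=cloud('top',d2)
plan(.514,.373,.15,92.6)
cv2.imwrite('pics/s7.png',cv2.hconcat([cv2.resize(im[60:180,250:370],None,fx=3,fy=3,interpolation=2),cv2.resize(im2[160:280,100:220],None,fx=3,fy=3,interpolation=2)]))"
```

```text
t 8.52 tcp [0.5111 0.3737 0.2347] ydir 92.61 tilt [ 0.0013 -0.0011 -1.    ] gap 0.0316 F [-1.  -0.6 -0.1] q6 0.48
turn 0.0002 shift [-0.003  -0.0008  0.0847] rows>= 3.0 1.0
```

View pics/s7.png

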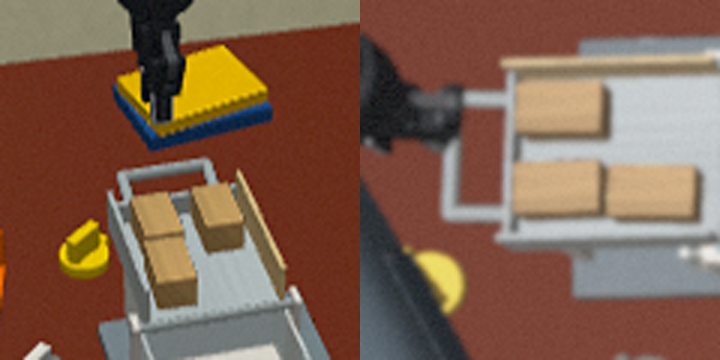

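drive_tool:
  steps:
    - [[-0.002,-0.0008,0.025],0,-0.25]
    - [[0,0,0.025],0,-0.25]
    - [[0,0,0.025],0,-0.25]
    - [[0,0,0.013],0,-0.25]
    - [[0,0,0],0,-0.25]

```text
time_s: 8.93
tcp_pos: [0.511, 0.3707, 0.1443]
orientation: [-0.003, -0.022, 1.0, -0.002]
contact_force: [0.1, 0.8, -0.7]
finger_gap: 0.0321
```

drive_tool:
  steps:
    - [[0,0,0],0,-0.9]
    - [[0,0,0],0,-0.9]
    - [[0,0,0],0,-0.9]
    - [[0,0,0],0,-0.9]
    - [[0,0,0],0,-0.9]
  force: 40

```text
time_s: 9.35
tcp_pos: [0.5138, 0.3733, 0.1496]
orientation: [0.001, -0.023, 1.0, 0.0]
contact_force: [-1.9, -2.9, 4.4]
finger_gap: 0.0104
```

```bash
python3 -c "
from h import *
im,d=shot('side','side8')
plan(.514,.373,.15,92.6)
cv2.imwrite('pics/s8.png',cv2.resize(im[60:180,250:370],None,fx=4,fy=4,interpolation=2))"
```

```text
t 9.4 tcp [0.5138 0.3733 0.1496] ydir 92.6 tilt [-0.0019 -0.     -1.    ] gap 0.0103 F [-2.9 -3.   5.7] q6 0.48
turn -0.0001 shift [-0.0002 -0.0003 -0.0004] rows>= 1.0 1.0
```

View pics/s8.png

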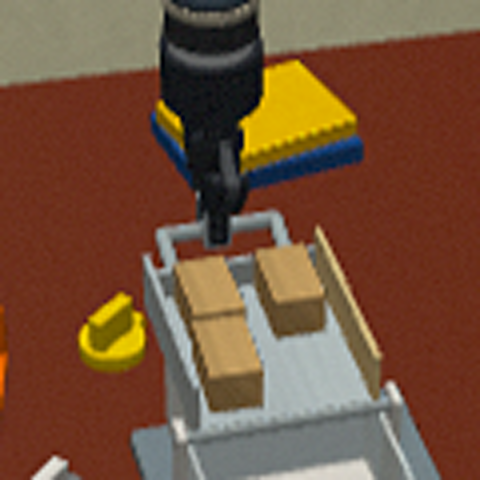

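Bar gripped (gap 10 mm). I'm lifting along the hinge arc.

drive_tool:
  steps:
    - [[0,-0.0018,-0.01],0,-0.9]
    - [[0,-0.0022,-0.0099],0,-0.9]
    - [[0,-0.0027,-0.0097],0,-0.9]
    - [[0,-0.0032,-0.0096],0,-0.9]
    - [[0,-0.0037,-0.0094],0,-0.9]
    - [[0,-0.0042,-0.0092],0,-0.9]
    - [[0,-0.0046,-0.009],0,-0.9]
    - [[0,-0.005,-0.0088],0,-0.9]
    - [[0,0,0],0,-0.9]

```text
time_s: 10.15
tcp_pos: [0.5149, 0.3462, 0.2266]
orientation: [0.001, -0.023, 1.0, 0.001]
contact_force: [-1.8, 5.0, -0.5]
finger_gap: 0.0102
```

```bash
python3 -c "
from h import *
im,d=shot('side','side9')
plan(.514,.373,.15,92.6)
cv2.imwrite('pics/s9.png',cv2.resize(im[60:240,250:400],None,fx=3,fy=3,interpolation=2))"
```

```text
t 10.2 tcp [0.5149 0.3468 0.2255] ydir 92.6 tilt [-0.0022  0.0032 -1.    ] gap 0.01 F [-1.4  5.3  0.3] q6 0.44
turn 0.0001 shift [-0.0001  0.026   0.0756] rows>= 2.0 1.0
```

View pics/s9.png

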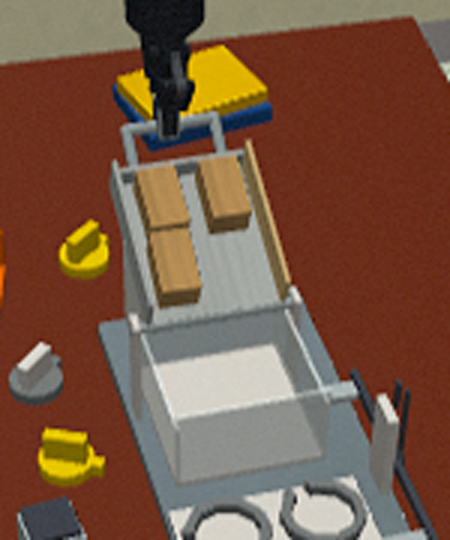

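Forces are low and the blocks are still in place, so I'm continuing up to about 0.7 rad.

drive_tool:
  steps:
    - [[0,-0.0055,-0.0085],0,-0.9]
    - [[0,-0.0059,-0.0082],0,-0.9]
    - [[0,-0.0063,-0.0079],0,-0.9]
    - [[0,0,0],0,-0.9]
    - [[0,-0.0067,-0.0076],0,-0.9]
    - [[0,0,0],0,-0.9]
    - [[0,0,0],0,-0.9]
    - [[0,0,0],0,-0.9]

```text
time_s: 10.87
tcp_pos: [0.5159, 0.3242, 0.2573]
orientation: [0.001, -0.023, 1.0, 0.003]
contact_force: [-1.3, 6.8, 4.9]
finger_gap: 0.0102
```

```bash
python3 -c "
from h import *
im,d=shot('side','side10')
plan(.514,.373,.15,92.6)
cv2.imwrite('pics/s10.png',cv2.resize(im[60:240,250:400],None,fx=3,fy=3,interpolation=2))"
```

```text
t 10.92 tcp [0.5159 0.3242 0.2572] ydir 92.68 tilt [-0.0028  0.0059 -1.    ] gap 0.01 F [-1.3  8.   5.2] q6 0.4
turn 0.0014 shift [-0.      0.0482  0.1075] rows>= 3.0 1.0
```

View pics/s10.png

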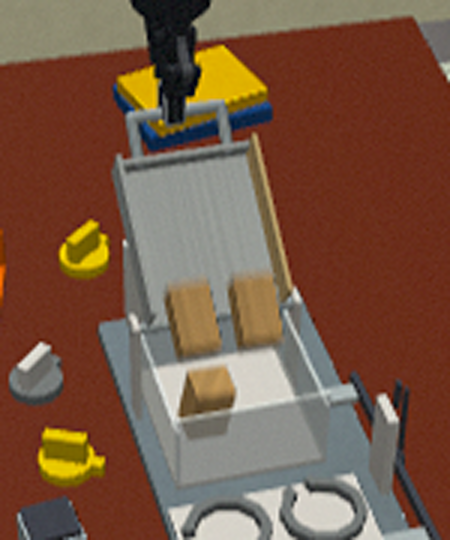

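Blocks are sliding out. I'm holding a moment.

drive_tool:
  steps:
    - [[0,0,0],0,-0.9]
    - [[0,0,0],0,-0.9]
    - [[0,0,0],0,-0.9]
    - [[0,0,0],0,-0.9]
    - [[0,0,0],0,-0.9]
    - [[0,0,0],0,-0.9]

```text
time_s: 11.42
tcp_pos: [0.5159, 0.3243, 0.2572]
orientation: [0.001, -0.023, 1.0, 0.003]
contact_force: [-1.5, 8.5, 4.2]
finger_gap: 0.0101
```

```bash
python3 -c "
from h import *
im,d=shot('side','side11')
im2,d2=shot('top','top11')
plan(.514,.373,.15,92.6)
cv2.imwrite('pics/s11.png',cv2.hconcat([cv2.resize(im[60:240,250:400],None,fx=2.5,fy=2.5,interpolation=2),cv2.resize(im2[150:300,200:350],(450,450),interpolation=2)]))"
```

```text
t 11.52 tcp [0.5159 0.3243 0.2572] ydir 92.69 tilt [-0.0028  0.0059 -1.    ] gap 0.0101 F [-1.1  8.3  4.8] q6 0.4
turn 0.0015 shift [-1.000e-04  4.810e-02  1.075e-01] rows>= 3.0 1.0
```

View pics/s11.png

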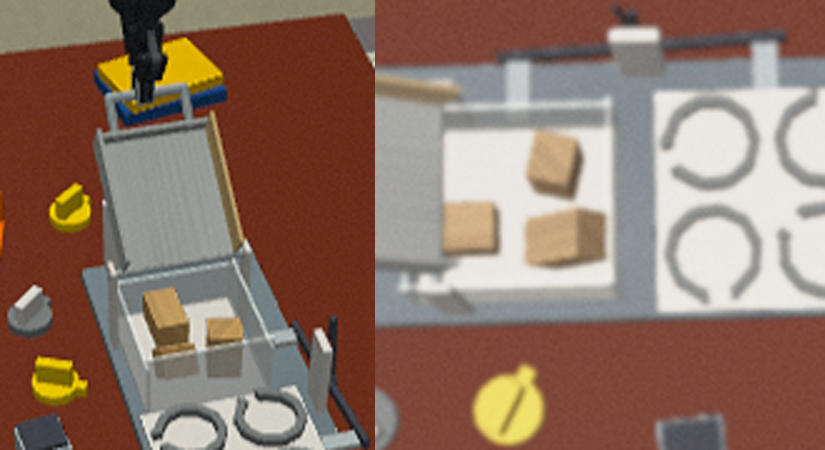

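All three blocks are in the bin, so I'm lowering the tray back along the arc.

drive_tool:
  steps:
    - [[0,0.0067,0.0076],0,-0.9]
    - [[0,0.0063,0.0079],0,-0.9]
    - [[0,0.0059,0.0082],0,-0.9]
    - [[0,0.0055,0.0085],0,-0.9]
    - [[0,0.005,0.0088],0,-0.9]
    - [[0,0.0046,0.009],0,-0.9]
    - [[0,0.0042,0.0092],0,-0.9]
    - [[0,0.0037,0.0094],0,-0.9]
    - [[0,0,0],0,-0.9]

```text
time_s: 12.27
tcp_pos: [0.514, 0.3651, 0.1842]
orientation: [-0.0, -0.023, 1.0, 0.001]
contact_force: [1.5, 7.3, 1.5]
finger_gap: 0.0105
```

drive_tool:
  steps:
    - [[0,0.0032,0.0096],0,-0.9]
    - [[0,0.0027,0.0097],0,-0.9]
    - [[0,0.0022,0.0099],0,-0.9]
    - [[0,0.0018,0.009],0,-0.9]
    - [[0,0,0],0,-0.9]
    - [[0,0,0],0,-0.9]

```text
time_s: 12.77
tcp_pos: [0.5139, 0.3732, 0.1487]
orientation: [0.001, -0.023, 1.0, -0.0]
contact_force: [-0.9, 2.8, 5.6]
finger_gap: 0.0097
```

```bash
python3 -c "
from h import *
im,d=shot('side','side12')
plan(.514,.373,.15,92.6)
cv2.imwrite('pics/s12.png',cv2.resize(im[60:240,250:400],None,fx=3,fy=3,interpolation=2))"
```

```text
t 12.82 tcp [0.5139 0.3732 0.1487] ydir 92.59 tilt [-1.4e-03 -3.0e-04 -1.0e+00] gap 0.0103 F [-1.3  2.9  5.9] q6 0.48
turn -0.0001 shift [-0.0001 -0.0002 -0.0013] rows>= 1.0 1.0
```

View pics/s12.png

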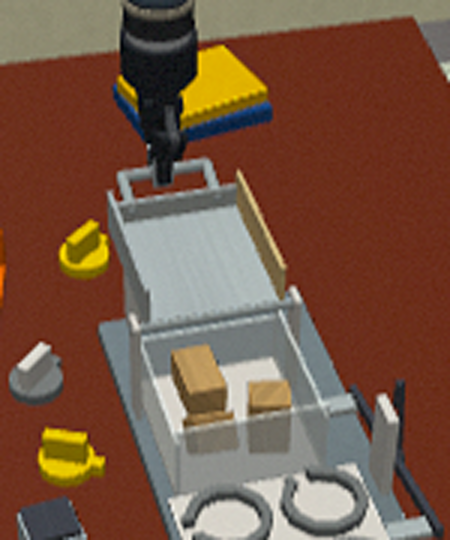

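drive_tool:
  steps:
    - [[0,0,0],0,-0.5]
    - [[0,0,0],0,-0.25]
    - [[0,0,0],0,-0.25]
    - [[0,0,0],0,-0.25]
    - [[0,0,-0.03],0,-0.25]
    - [[0,0,-0.04],0,-0.25]
    - [[0,0,-0.03],0,-0.25]
    - [[0,-0.04,0],0,-0.25]
    - [[0,-0.04,0],0,-0.25]
    - [[0,-0.04,0],0,-0.25]

```text
time_s: 13.65
tcp_pos: [0.5194, 0.2527, 0.2488]
orientation: [0.001, -0.024, 1.0, -0.0]
contact_force: [1.6, -1.2, 0.2]
finger_gap: 0.0319
```

drive_tool:
  steps:
    - [[0.02,-0.03,0],0,-0.25]
    - [[0.025,-0.03,0],0,-0.25]
    - [[0.025,-0.03,0],0,-0.25]
    - [[0.025,-0.03,0],0,-0.25]
    - [[0.025,-0.03,0],0,-0.25]
    - [[0.025,-0.03,0],0,-0.25]
    - [[0.025,-0.03,0],0,-0.25]
    - [[0,0,0],0,-0.25]

```text
time_s: 14.32
tcp_pos: [0.3549, 0.0319, 0.2482]
orientation: [-0.001, -0.019, 1.0, -0.002]
contact_force: [1.3, 0.4, -0.2]
finger_gap: 0.032
```

```bash
python3 -c "
from h import *
im,d=shot('side','side13'); im,d=shot('top','top13')
plan(.514,.373,.15,92.6)"
```

```text
t 14.42 tcp [0.3581 0.0349 0.2482] ydir 92.39 tilt [-8.e-04 -4.e-04 -1.e+00] gap 0.032 F [-0.7  0.3  0.4] q6 -0.13
turn -0.0036 shift [-0.171   0.3307  0.0982] rows>= 10.0 1.0
```

View pics/top13.png

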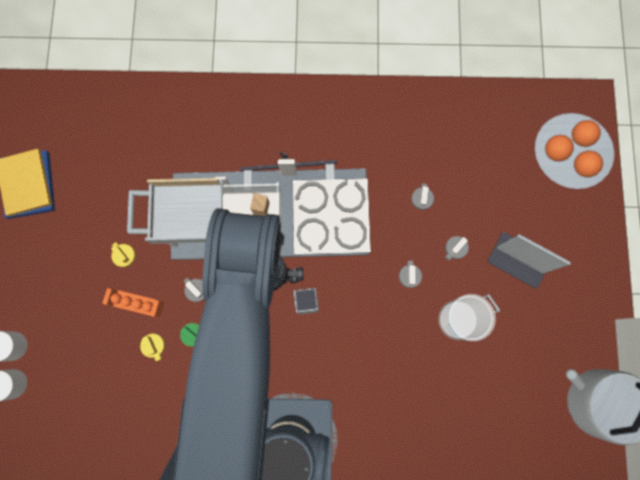

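View pics/side13.png

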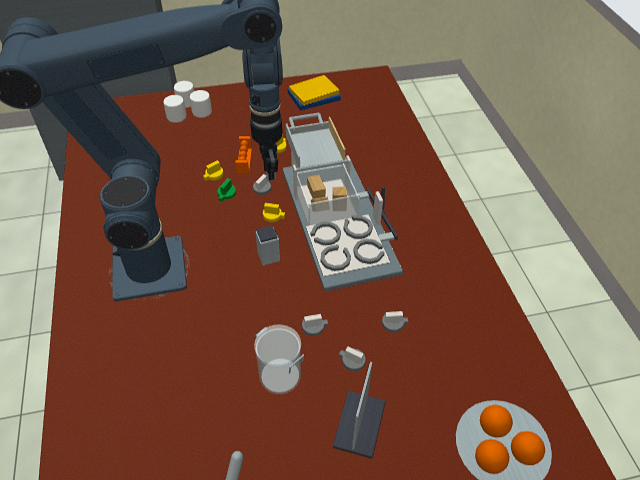

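```bash
cat > fit.py <<'E'
from h import *
from scipy.optimize import minimize
SS=6
def rot(p,a): c,s=np.cos(a),np.sin(a); return p@np.array([[c,s],[-s,c]])
def arc(r,a0,a1,n=48): t=np.linspace(a0,a1,n); return np.c_[r*np.cos(t),r*np.sin(t)]
def rect(x0,x1,y0,y1): return np.array([[x0,y0],[x1,y0],[x1,y1],[x0,y1]],float)
def ringpoly():
    return np.r_[arc(.04,np.arcsin(.0085/.04),2*np.pi-np.arcsin(.0085/.04)),arc(.0295,2*np.pi-np.arcsin(.0085/.0295),np.arcsin(.0085/.0295))]
RING=ringpoly(); BODY=arc(.028,0,2*np.pi); KEY=rect(.02,.038,-.006,.006); KNOB=rect(-.022,.022,-.007,.007)
def draw(cam,canvas,poly,x,y,a,z0,z1,col,roi,n=5):
    q=rot(poly,a)+[x,y]
    for z in np.linspace(z0,z1,n):
        uv=project(cam,np.c_[q,np.full(len(q),z)])
        uv=((uv-[roi[0],roi[1]]+.5)*SS-.5)
        cv2.fillPoly(canvas,[np.round(uv*16).astype(np.int32)],col,shift=4)
def down(c,blur=.7):
    c=cv2.resize(c,None,fx=1/SS,fy=1/SS,interpolation=cv2.INTER_AREA).astype(np.float32)
    return cv2.GaussianBlur(c,(0,0),blur)
def blank(roi,col): return np.full(((roi[3]-roi[1])*SS,(roi[2]-roi[0])*SS,3),col,np.uint8)
def disc_img(cam,roi,x,y,a,zb,cols,bg,blur=.7,bgimg=None):
    c=blank(roi,bg)
    draw(cam,c,BODY,x,y,a,zb,zb+.016,cols[0],roi); draw(cam,c,KEY,x,y,a,zb+.002,zb+.016,cols[0],roi)
    draw(cam,c,KNOB,x,y,a,zb+.016,zb+.046,cols[1],roi,12)
    return down(c,blur)
def nm(f,x0,steps):
    s=[np.array(x0,float)]
    for i,d in enumerate(steps): v=s[0].copy(); v[i]+=d; s.append(v)
    return minimize(f,x0,method='Nelder-Mead',options=dict(initial_simplex=np.array(s),xatol=1e-5,fatol=1e-3,maxiter=1500))
def fit_disc(cam,im,x,y,zb=0.,half=30,a0=None,verb=True):
    u,v=project(cam,[x,y,zb+.02])[0]; roi=[int(u-half),int(v-half),int(u+half),int(v+half)]
    tgt=im[roi[1]:roi[3],roi[0]:roi[2]].astype(np.float32)
    bg=np.median(tgt.reshape(-1,3),0)
    def render(p,cols): return disc_img(cam,roi,p[0],p[1],p[2],zb,cols,tuple(map(float,bg)))
    def cost(p): return np.mean((render(p,[(125,128,125),(222,226,228)])-tgt)**2)
    best=None
    for a in (np.radians(np.arange(0,360,30)) if a0 is None else [a0]):
        c=cost((x,y,a))
        if best is None or c<best[0]: best=(c,a)
    r=nm(cost,[x,y,best[1]],[.004,.004,.2])
    if verb: print(cam,'xy',r.x[:2].round(4),'ang',np.degrees(r.x[2]).round(1)%360,'rms',np.sqrt(r.fun).round(1))
    return r.x,r.fun,render(r.x,[(125,128,125),(222,226,228)]),tgt
def pockets_xy(cx,cy,yaw):
    return np.array([[i,j] for i in(.046,-.046) for j in(.046,-.046)])@np.array([[np.cos(yaw),np.sin(yaw)],[-np.sin(yaw),np.cos(yaw)]])+[cx,cy]
def fit_pan(cam,im,p0,skip=(),fixz=True,roi=None):
    # p0: cx,cy,yaw,a1..a4,z   pockets order: (+x,+y),(+x,-y),(-x,+y),(-x,-y)
    pts=pockets_xy(*p0[:3]); uv=project(cam,np.c_[pts,np.full(4,p0[7]+.006)])
    roi=[int(uv[:,0].min()-24),int(uv[:,1].min()-24),int(uv[:,0].max()+24),int(uv[:,1].max()+24)]
    tgt=im[roi[1]:roi[3],roi[0]:roi[2]].astype(np.float32)
    def render(p):
        c=blank(roi,(224,230,232)); P=pockets_xy(*p[:3]); z=p[7] if len(p)>7 else p0[7]
        for k in range(4):
            if k in skip: continue
            draw(cam,c,RING,P[k,0],P[k,1],p[3+k],z,z+.012,(125,127,125),roi)
        return down(c)
    # mask: near rings
    mc=blank(roi,(0,0,0)); 
    for k in range(4):
        if k in skip: continue
        draw(cam,mc,arc(.046,0,2*np.pi),pts[k,0],pts[k,1],0,p0[7],p0[7]+.012,(1,1,1),roi)
    M=cv2.resize(mc[...,0],(tgt.shape[1],tgt.shape[0]),interpolation=cv2.INTER_AREA)>0
    cost=lambda p: np.mean((render(p)-tgt)[M]**2)
    n=7 if fixz else 8
    r=nm(cost,list(p0[:n]),[.004,.004,.03,.15,.15,.15,.15,.004][:n])
    r=nm(cost,r.x,[.002,.002,.02,.08,.08,.08,.08,.003][:n])
    p=r.x; print(cam,'c',p[:2].round(4),'yaw',np.degrees(p[2]).round(2),'notch',(np.degrees(p[3:7])%360).round(1),'z',p[7:],'rms',np.sqrt(r.fun).round(1))
    return p,render(p),tgt
E
cat > run1.py <<'E'
from fit import *
R=np.radians
p0=[.539,-.084,R(2.6),R(120),R(0),R(195),R(45),.069]
out=[]
for n in('top','side'):
    im=cv2.imread(f'pics/{n}13.png'); P=cloud(n,np.load(f'pics/{n}13.npy'))
    z,ct=panrect(im,P,dict(top=(285,170,378,262),side=(298,210,402,285))[n]); print(n,'panz',z)
    p,r,t=fit_pan(n,im,p0)
    p,r,t=fit_pan(n,im,list(p)+[.069],fixz=False)
    out.append(cv2.resize(np.hstack([r,t]).clip(0,255).astype(np.uint8),None,fx=3.4,fy=3.4,interpolation=2))
    for (x,y) in [(.5895,-.3156),(.4668,-.3984),(.393,-.284),(.3491,.2421)]:
        if n=='top' and y>0: continue
        fit_disc(n,im,x,y)
w=min(o.shape[1] for o in out); cv2.imwrite('pics/pf.png',np.vstack([o[:,:w] for o in out]))
E
python3 run1.py
```

```text
top panz 0.0691136874101308Traceback (most recent call last):
  File "run1.py", line 8, in <module>
    p,r,t=fit_pan(n,im,p0)
          ~~~~~~~^^^^^^^^^
  File "fit.py", line 63, in fit_pan
    r=nm(cost,list(p0[:n]),[.004,.004,.03,.15,.15,.15,.15,.004][:n])
  File "fit.py", line 28, in nm
    return minimize(f,x0,method='Nelder-Mead',options=dict(initial_simplex=np.array(s),xatol=1e-5,fatol=1e-3,maxiter=1500))
    res = _minimize_neldermead(fun, x0, args, callback, bounds=bounds,
                               **options)
    fsim[j] = func(sim[j])
              ~~~~^^^^^^^^
    fx = function(np.copy(x), *(wrapper_args + args))
  File "fit.py", line 61, in <lambda>
    cost=lambda p: np.mean((render(p)-tgt)[M]**2)
                            ~~~~~~^^^
  File "fit.py", line 53, in render
    draw(cam,c,RING,P[k,0],P[k,1],p[3+k],z,z+.012,(125,127,125),roi)
    ~~~~^^^^^^^^^^^^^^^^^^^^^^^^^^^^^^^^^^^^^^^^^^^^^^^^^^^^^^^^^^^^
  File "fit.py", line 13, in draw
    uv=project(cam,np.c_[q,np.full(len(q),z)])
  File "h.py", line 17, in project
    I=camera_info(name); W=np.array(I['world_to_cam']); X=np.atleast_2d(X)@W[:3,:3].T+W[:3,3]
ValueError: time passes only in moves, steps and waits
```

```bash
cat > ci.py <<'E'
import pickle
from rig import camera_info
pickle.dump({n:camera_info(n) for n in('top','side')},open('ci.pkl','wb'))
E
python3 ci.py; sed -i "s/^from rig import.*/from rig import state, camera, grip_depth\nimport pickle; _C=pickle.load(open('ci.pkl','rb')); camera_info=lambda n:_C[n]/" h.py
time python3 run1.py
```

```text
top panz 0.0691136874101308
top c [ 0.536  -0.0847] yaw 2.61 notch [113.5 354.9 191.   54.9] z [] rms 20.7
top c [ 0.536  -0.0847] yaw 2.61 notch [113.5 354.9 191.   54.9] z [0.06900196] rms 19.4
top xy [ 0.6011 -0.3213] ang 352.3 rms 6.5
top xy [ 0.4723 -0.4055] ang 318.7 rms 7.3
top xy [ 0.398  -0.2876] ang 1.0 rms 5.6
side panz 0.06803526932273929
side c [ 0.5367 -0.087 ] yaw 2.67 notch [115.4 352.4 189.5  51.2] z [] rms 37.7
side c [ 0.5367 -0.087 ] yaw 2.67 notch [115.4 352.4 189.5  51.3] z [0.06899843] rms 35.7
side xy [ 0.6023 -0.3174] ang 31.6 rms 24.6
side xy [ 0.4735 -0.403 ] ang 319.9 rms 28.9
side xy [ 0.3983 -0.2859] ang 357.5 rms 43.2
side xy [0.3547 0.2526] ang 74.1 rms 36.1
real	0m15.681s
user	0m16.139s
sys	0m0.148s
```

View pics/pf.png

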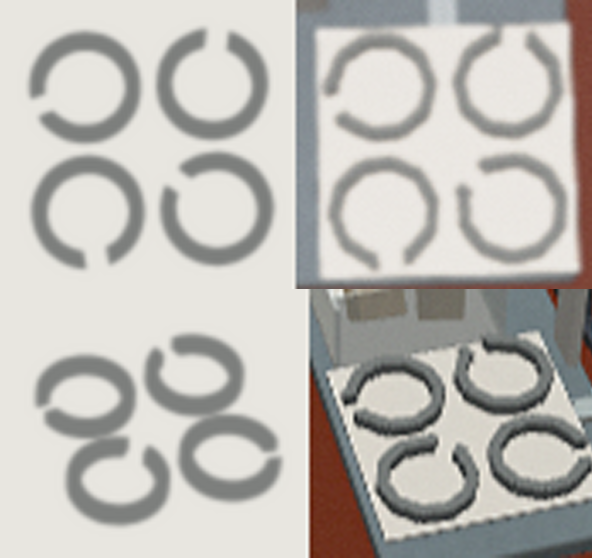

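Run:
```python
import cv2,numpy as np
im=cv2.imread('pics/side13.png')
cs=[im[v-22:v+22,u-26:u+26] for u,v in [(395,320),(353,357),(314,323),(262,184)]]
a=np.hstack(cs[:2]);b=np.hstack(cs[2:])
cv2.imwrite('pics/sd.png',cv2.resize(np.vstack([a,b]),None,fx=6,fy=6,interpolation=cv2.INTER_NEAREST))
cv2.imwrite('pics/sp.png',cv2.resize(im[215:285,298:402],None,fx=7,fy=7,interpolation=cv2.INTER_NEAREST))
```

```text
(no output)
```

View pics/sd.png

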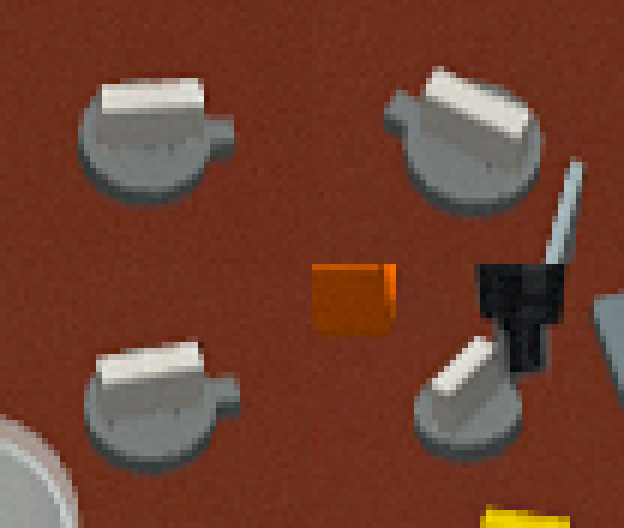

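View pics/sp.png

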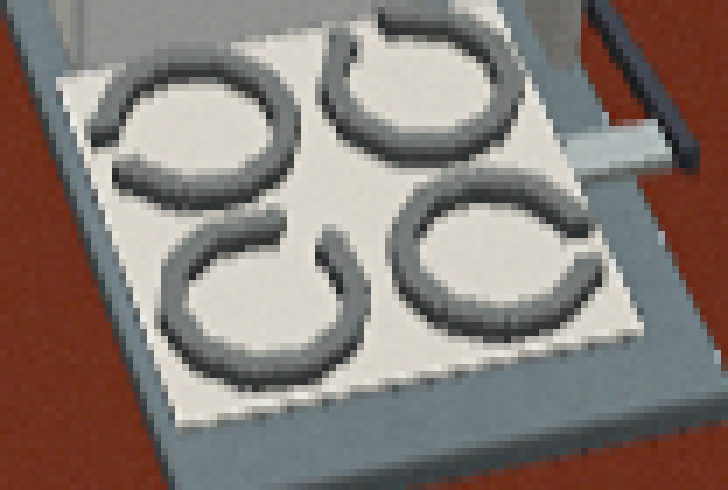

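```bash
cat > p.py <<'E'
s=open('fit.py').read()
s=s.replace("""    for z in np.linspace(z0,z1,n):
""","""    sc=col[1] if isinstance(col[0],tuple) else col; tc=col[0] if isinstance(col[0],tuple) else col
    for i,z in enumerate(np.linspace(z0,z1,n)):
        cl=tc if i==n-1 else sc
""").replace("astype(np.int32)],col,shift=4)","astype(np.int32)],cl,shift=4)")
s=s.replace("def rot(","""CO=dict(top=dict(body=((125,128,125),(110,112,110)),knob=((222,226,228),(190,193,195)),ring=((122,124,122),(122,124,122)),pan=(226,231,233)),
 side=dict(body=((112,115,113),(68,66,62)),knob=((222,226,228),(125,128,130)),ring=((105,108,107),(68,70,70)),pan=(222,230,233)))
def rot(""",1)
s=s.replace("[(125,128,125),(222,226,228)]","[CO[cam]['body'],CO[cam]['knob']]").replace("(224,230,232)","CO[cam]['pan']").replace("(125,127,125)","CO[cam]['ring']")
s=s.replace("""        c=cost((x,y,a))
        if best is None or c<best[0]: best=(c,a)
    r=nm(cost,[x,y,best[1]],[.004,.004,.2])""","""        r=minimize(cost,[x,y,a],method='Nelder-Mead',options=dict(initial_simplex=np.array([[x,y,a],[x+.006,y,a],[x,y+.006,a],[x,y,a+.25]]),maxiter=45))
        if best is None or r.fun<best[0]: best=(r.fun,r.x)
    r=nm(cost,best[1],[.002,.002,.1])""")
open('fit.py','w').write(s)
E
python3 p.py
cat > run2.py <<'E'
from fit import *
R=np.radians
p0=[.536,-.0847,R(2.6),R(113.5),R(355),R(191),R(54.9),.069]
out=[];D=[]
for n in('top','side'):
    im=cv2.imread(f'pics/{n}13.png')
    p,r,t=fit_pan(n,im,p0)
    if n=='side':
        for zz in (.066,.072): fit_pan(n,im,p0[:7]+[zz])
    out.append(cv2.resize(np.hstack([r,t]).clip(0,255).astype(np.uint8),None,fx=3.4,fy=3.4,interpolation=2))
    for (x,y) in [(.601,-.3213),(.4723,-.4055),(.398,-.2876),(.3547,.2526)]:
        _,_,r,t=fit_disc(n,cv2.imread('pics/top0.png') if n=='top' and y>0 else im,x,y,half=24); D.append(np.vstack([r,t]))
w=min(o.shape[1] for o in out); cv2.imwrite('pics/pf2.png',np.vstack([o[:,:w] for o in out]))
cv2.imwrite('pics/df.png',cv2.resize(np.vstack([np.hstack(D[:4]),np.hstack(D[4:])]).astype(np.uint8),None,fx=3,fy=3))
E
python3 run2.py
```

```text
top c [ 0.5359 -0.0846] yaw 2.58 notch [112.9 352.6 189.1  51.8] z [] rms 20.4
top xy [ 0.6006 -0.3206] ang 352.0 rms 6.1
top xy [ 0.473  -0.4058] ang 138.4 rms 6.2
top xy [ 0.398  -0.2869] ang 0.8999999999999773 rms 6.1
top xy [0.3529 0.2506] ang 44.0 rms 7.1
side c [ 0.5369 -0.086 ] yaw 2.61 notch [117.  352.7 190.4  51.6] z [] rms 25.5
side c [ 0.5378 -0.0835] yaw 2.6 notch [115.6 352.4 189.2  52.4] z [] rms 24.1
side c [ 0.5362 -0.0885] yaw 2.63 notch [115.3 351.3 189.4  51.5] z [] rms 27.4
side xy [ 0.5996 -0.3208] ang 352.1 rms 9.3
side xy [ 0.4734 -0.4059] ang 138.0 rms 19.3
side xy [ 0.3983 -0.287 ] ang 358.9 rms 31.8
side xy [0.353  0.2472] ang 46.5 rms 27.6
```

View pics/pf2.png

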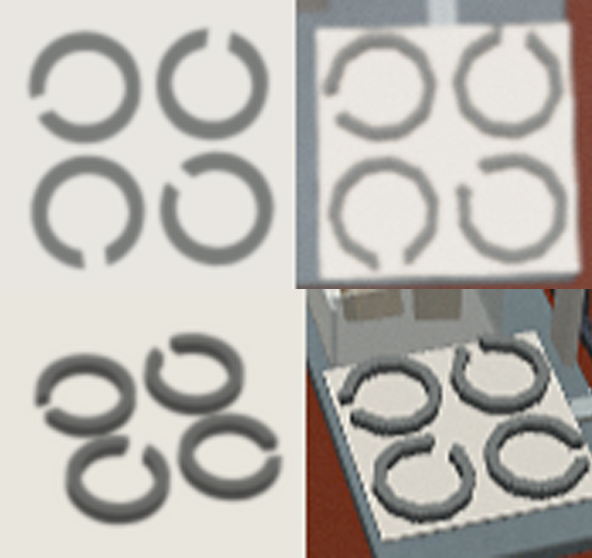

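View pics/df.png

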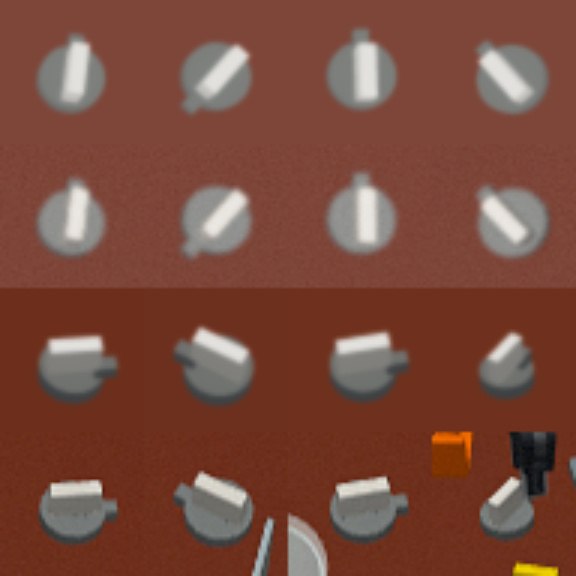

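```bash
python3 -c "
from h import *
plan(.353,.2495,.15,134)"
```

```text
t 14.42 tcp [0.3581 0.0349 0.2482] ydir 92.39 tilt [-8.e-04 -4.e-04 -1.e+00] gap 0.032 F [-0.7  0.3  0.4] q6 -0.13
turn -0.7262 shift [-0.1454  0.158   0.0982] rows>= 6.0 6.0
```

drive_tool:
  steps:
    - [[0,0,0],-0.121,-0.25]
    - [[0,0,0],-0.121,-0.25]
    - [[0,0,0],-0.121,-0.25]
    - [[0,0,0],-0.121,-0.25]
    - [[0,0,0],-0.121,-0.25]
    - [[0,0,0],-0.121,-0.25]
    - [[-0.018,0.02,0.012],0,-0.25]
    - [[-0.018,0.02,0.012],0,-0.25]
    - [[-0.018,0.02,0.012],0,-0.25]
    - [[-0.018,0.02,0.012],0,-0.25]

```text
time_s: 15.25
tcp_pos: [0.3548, 0.1458, 0.1995]
orientation: [0.0, -0.377, 0.926, -0.0]
contact_force: [1.1, 0.2, 0.1]
finger_gap: 0.032
```

drive_tool:
  steps:
    - [[-0.018,0.02,0.012],0,-0.25]
    - [[-0.018,0.02,0.012],0,-0.25]
    - [[-0.018,0.02,0.012],0,-0.25]
    - [[-0.018,0.018,0.012],0,-0.25]
    - [[0,0,0],0,-0.25]
    - [[0,0,0],0,-0.25]

```text
time_s: 15.75
tcp_pos: [0.3506, 0.2512, 0.1507]
orientation: [-0.002, -0.378, 0.926, -0.0]
contact_force: [-0.2, 0.0, 0.4]
finger_gap: 0.032
```

```bash
python3 -c "
from h import *
plan(.353,.2495,.021,134); im,d=shot('side','side15'); im2,d2=shot('top','top15')
print(project('side',[[.353,.2495,.046]]),project('side',state()['tcp_pos'][None]))
cv2.imwrite('pics/s15.png',cv2.hconcat([cv2.resize(im[110:230,200:320],None,fx=3,fy=3,interpolation=2),cv2.resize(im2[230:350,130:250],None,fx=3,fy=3,interpolation=2)]))"
```

```text
t 15.75 tcp [0.3506 0.2512 0.1507] ydir 134.47 tilt [ 3.5e-03  7.0e-04 -1.0e+00] gap 0.032 F [-0.2  0.   0.4] q6 -0.31
turn 0.0082 shift [-0.001  -0.003   0.1297] rows>= 4.0 1.0
[[260.57319239 177.80448254]] [[257.79964299 150.68421673]]
```

View pics/s15.png

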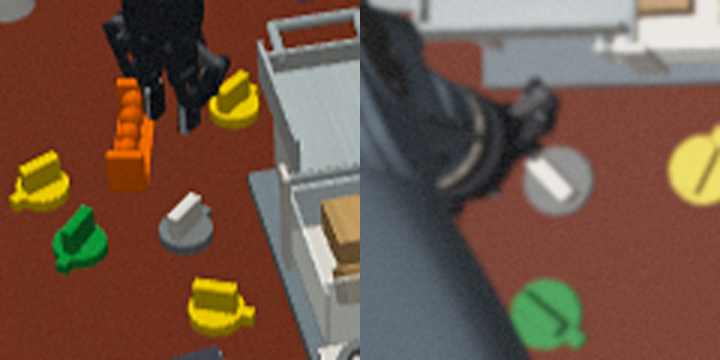

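The grey, white-knobbed disc sits at side px (262,185), directly under the fingers, with yellow and green neighbours well apart. I'm descending.

drive_tool:
  steps:
    - [[0,-0.002,0.03],0.008,-0.25]
    - [[0,0,0.03],0,-0.25]
    - [[0,0,0.03],0,-0.25]
    - [[0,0,0.02],0,-0.25]
    - [[0,0,0.015],0,-0.25]
    - [[0,0,0.004],0,-0.25]
    - [[0,0,0],0,-0.25]

```text
time_s: 16.43
tcp_pos: [0.3527, 0.2473, 0.0226]
orientation: [-0.001, -0.372, 0.928, -0.0]
contact_force: [-0.4, 0.5, 0.6]
finger_gap: 0.0319
```

```bash
python3 -c "
from h import *
plan(.353,.2495,.021,134); im,d=shot('side','side16')
cv2.imwrite('pics/s16.png',cv2.resize(im[110:230,200:320],None,fx=4,fy=4,interpolation=2))"
```

```text
t 16.43 tcp [0.3527 0.2473 0.0226] ydir 133.66 tilt [ 1.9e-03  4.0e-04 -1.0e+00] gap 0.0319 F [-0.4  0.5  0.6] q6 -0.31
turn -0.0059 shift [-0.0018  0.0013  0.0016] rows>= 1.0 1.0
```

View pics/s16.png

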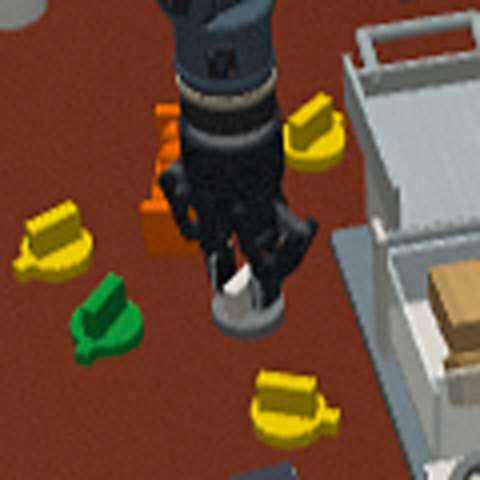

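Knob is between the fingers. I'm closing and lifting.

drive_tool:
  steps:
    - [[-0.002,0.001,0.0015],0,-0.5]
    - [[0,0,0],0,-0.9]
    - [[0,0,0],0,-0.9]
    - [[0,0,0],0,-0.9]
    - [[0,0,0],0,-0.9]
    - [[0,0,0],0,-0.9]
  force: 60

```text
time_s: 16.98
tcp_pos: [0.3556, 0.2513, 0.0237]
orientation: [0.002, -0.373, 0.928, 0.0]
contact_force: [1.0, -0.1, 6.3]
finger_gap: 0.0127
```

```bash
python3 -c "
from h import *
plan(.4925,-.1329,.19,141.8); shot('side','side17')"
python3 - <<'E'
import sys; sys.path.insert(0,'.')
E
```

```text
t 16.98 tcp [0.3556 0.2513 0.0237] ydir 133.75 tilt [-0.0039 -0.0014 -1.    ] gap 0.0127 F [ 1.  -0.1  6.3] q6 -0.3
turn -0.1405 shift [ 0.2167 -0.3455 -0.1664] rows>= 11.0 2.0
```

drive_tool:
  steps:
    - [[0,0,-0.015],0,-0.9]
    - [[0,0,-0.03],0,-0.9]
    - [[0,0,-0.035],0,-0.9]
    - [[0,0,-0.035],0,-0.9]
    - [[0,0,-0.035],0,-0.9]
    - [[0,0,-0.017],-0.07,-0.9]
    - [[0,0,0],-0.07,-0.9]
    - [[0.018,-0.0288,0],0,-0.9]
    - [[0.018,-0.0288,0],0,-0.9]
    - [[0.018,-0.0288,0],0,-0.9]

```text
time_s: 17.87
tcp_pos: [0.3881, 0.154, 0.1887]
orientation: [-0.0, -0.438, 0.899, 0.0]
contact_force: [0.7, -0.5, -1.0]
finger_gap: 0.0127
```

drive_tool:
  steps:
    - [[0.018,-0.0288,0],0,-0.9]
    - [[0.018,-0.0288,0],0,-0.9]
    - [[0.018,-0.0288,0],0,-0.9]
    - [[0.018,-0.0288,0],0,-0.9]
    - [[0.018,-0.0288,0],0,-0.9]
    - [[0.018,-0.0288,0],0,-0.9]
    - [[0.018,-0.0288,0],0,-0.9]
    - [[0.018,-0.0288,0],0,-0.9]
    - [[0.0187,-0.0287,0],0,-0.9]
    - [[0,0,0],0,-0.9]

```text
time_s: 18.7
tcp_pos: [0.4922, -0.1389, 0.1875]
orientation: [-0.001, -0.434, 0.901, -0.001]
contact_force: [0.2, 0.7, -1.3]
finger_gap: 0.0126
```

```bash
python3 -c "
from h import *
im,d=shot('side','side18');plan(.4926,-.1328,.115,141.8); 
cv2.imwrite('pics/s18.png',cv2.resize(im[160:290,260:420],None,fx=5,fy=5,interpolation=2)[:600])"
```

```text
t 18.75 tcp [ 0.4912 -0.136   0.1876] ydir 141.52 tilt [ 8.0e-04  1.6e-03 -1.0e+00] gap 0.0128 F [-0.6  0.7 -1.2] q6 -1.3
turn -0.0048 shift [-0.0035  0.0007  0.0726] rows>= 2.0 1.0
```

View pics/s18.png

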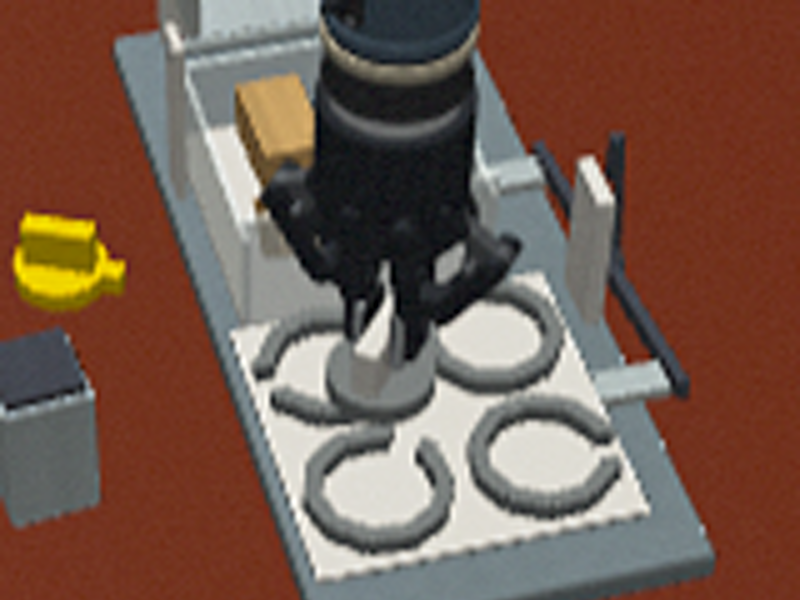

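drive_tool:
  steps:
    - [[-0.006,0,0.025],-0.005,-0.9]
    - [[0,0,0.025],0,-0.9]
    - [[0,0,0.02],0,-0.9]
    - [[0,0,0],0,-0.9]
    - [[0,0,0],0,-0.9]

```text
time_s: 19.17
tcp_pos: [0.4932, -0.1273, 0.1174]
orientation: [-0.001, -0.439, 0.898, 0.002]
contact_force: [-0.4, 0.2, -0.0]
finger_gap: 0.0133
```

```bash
python3 -c "
from h import *
im,d=shot('side','side19');im2,d2=shot('top','top19');plan(.4945,-.1304,.115,141.8); 
print(project('side',[[.4926,-.1328,.08],[.4926,-.1328,.094],[.4926,-.1328,.11]]))
cv2.imwrite('pics/s19.png',cv2.hconcat([cv2.resize(im[200:290,290:410],None,fx=6,fy=6,interpolation=2)]))"
```

```text
t 19.27 tcp [ 0.4954 -0.1285  0.1202] ydir 142.1 tilt [-6.0e-04 -1.6e-03 -1.0e+00] gap 0.0129 F [ 1.  -0.1  0.2] q6 -1.29
turn 0.0053 shift [ 0.0021 -0.0005  0.0052] rows>= 1.0 1.0
[[334.94769988 255.91472017]
 [335.10114827 252.45058659]
 [335.27901746 248.43514759]]
```

View pics/s19.png

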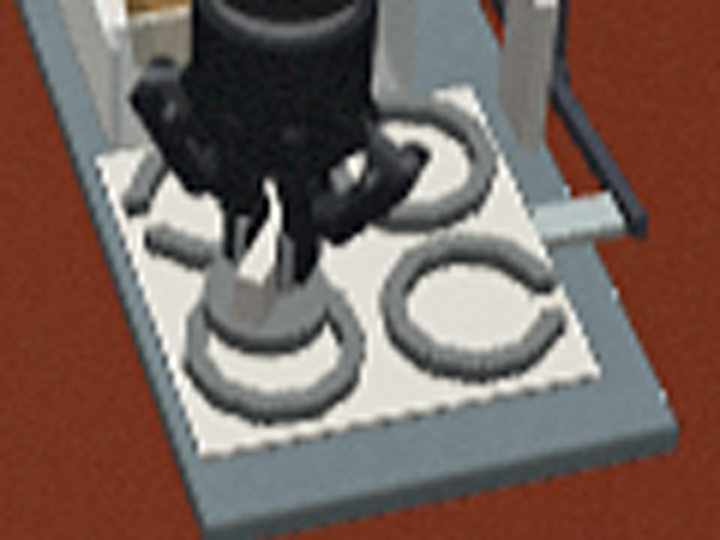

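View pics/top19.png

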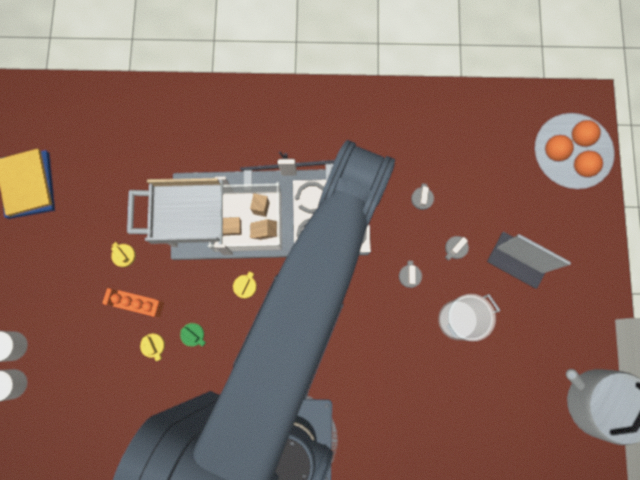

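```bash
cat > held.py <<'E'
from fit import *
def held(tag,k,zb,ang,z=.0675,pan0=None,skip=(),homes={},free_ang=False,vtop=None):
    """homes: {pocket: True} discs already seated"""
    cam='side'; im=cv2.imread(f'pics/{tag}.png'); R=np.radians
    pp=pan0
    P=pockets_xy(*pp[:3]); uv=project(cam,[[P[k,0],P[k,1],zb]])[0]
    roi=[int(uv[0]-24),int(uv[1]-20),int(uv[0]+24),int(uv[1]+30)]
    tgt=im[roi[1]:roi[3],roi[0]:roi[2]].astype(np.float32)
    def render(p):
        c=blank(roi,CO[cam]['pan'])
        for j in range(4): draw(cam,c,RING,P[j,0],P[j,1],pp[3+j],z,z+.012,CO[cam]['ring'],roi)
        for j,a in homes.items():
            draw(cam,c,BODY,P[j,0],P[j,1],a,z,z+.016,CO[cam]['body'],roi)
            draw(cam,c,KNOB,P[j,0],P[j,1],a,z+.016,z+.046,CO[cam]['knob'],roi,12)
        a=p[2] if len(p)>2 else R(ang)
        draw(cam,c,BODY,p[0],p[1],a,zb,zb+.016,CO[cam]['body'],roi); draw(cam,c,KEY,p[0],p[1],a,zb+.002,zb+.016,CO[cam]['body'],roi)
        return down(c)
    g=tgt.max(2); M=cv2.erode((g>52).astype(np.uint8),np.ones((3,3)))>0
    # drop the knob zone (white pixels above the body centre)
    def cost(p):
        e=np.abs(render(p)-tgt).mean(2)[M]; return np.mean(np.minimum(e,60)**2)
    best=None
    for dx in(-.004,0,.004):
        for dy in(-.004,0,.004):
            x0=[P[k,0]+dx,P[k,1]+dy]+([R(ang)] if free_ang else [])
            r=nm(cost,x0,[.003,.003,.06][:len(x0)])
            if best is None or r.fun<best.fun: best=r
    d=best.x[:2]-P[k]
    print('held-pocket',(d*1000).round(2),'mm  disc',best.x.round(4),'pocket',P[k].round(4),'rms',np.sqrt(best.fun).round(1))
    o=np.hstack([render(best.x),tgt,np.where(M[...,None],tgt,0)]).clip(0,255).astype(np.uint8)
    cv2.imwrite(f'pics/h_{tag}.png',cv2.resize(o,None,fx=5,fy=5,interpolation=2))
    return best
E
cat > run3.py <<'E'
from held import *
R=np.radians
im=cv2.imread('pics/side13.png')
p,_,_=fit_pan('side',im,[.536,-.0847,R(2.6),R(114),R(352.6),R(189.5),R(51.8),.0675])
np.save('pan13.npy',p)
held('side19',3,.1202-.0237,52.,pan0=p)
E
python3 run3.py
```

```text
side c [ 0.5374 -0.0849] yaw 2.58 notch [115.6 354.2 188.2  51.9] z [] rms 24.5
held-pocket [-3.78  3.49] mm  disc [ 0.4897 -0.1294] pocket [ 0.4935 -0.1329] rms 37.6
```

View pics/h_side19.png

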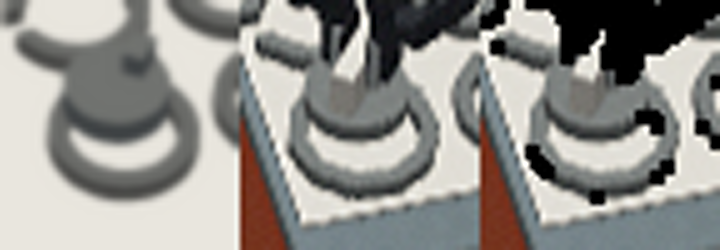

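drive_tool:
  steps:
    - [[0,0,0],0,-0.9]
    - [[0,0,0],0,-0.9]
    - [[0,0,0],0,-0.9]
    - [[0,0,0],0,-0.9]

```text
time_s: 19.6
tcp_pos: [0.4954, -0.1291, 0.1198]
orientation: [0.001, -0.439, 0.899, -0.001]
contact_force: [0.1, 0.0, -0.9]
finger_gap: 0.0127
```

```bash
cat > run4.py <<'E'
from held import *
tag='side20'; shot('side',tag); plan(.4945,-.1304,.115,141.8)
p=np.load('pan13.npy'); held(tag,3,state()['tcp_pos'][2]-.0237,52.,pan0=p)
E
python3 run4.py
```

```text
t 19.65 tcp [ 0.4953 -0.129   0.1195] ydir 142.05 tilt [-4.0e-04 -1.2e-03 -1.0e+00] gap 0.0126 F [ 0.1  0.8 -1.2] q6 -1.29
turn 0.0043 shift [ 0.0015 -0.0002  0.0045] rows>= 1.0 1.0
held-pocket [-0.38  4.56] mm  disc [ 0.4931 -0.1284] pocket [ 0.4935 -0.1329] rms 37.3
```

View pics/h_side20.png

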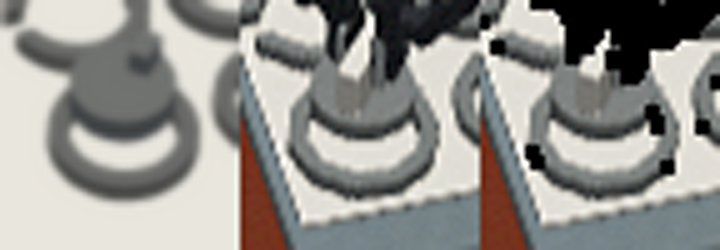

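drive_tool:
  steps:
    - [[0.0024,-0.0018,0.006],0,-0.9]
    - [[0,0,0.006],0,-0.9]
    - [[0,0,0],0,-0.9]
    - [[0,0,0],0,-0.9]
    - [[0,0,0],0,-0.9]
    - [[0,0,0],0,-0.9]

```text
time_s: 20.15
tcp_pos: [0.4948, -0.1319, 0.1068]
orientation: [-0.0, -0.439, 0.899, 0.0]
contact_force: [0.7, -0.4, -0.8]
finger_gap: 0.0126
```

```bash
sed -i "s/side20/side21/" run4.py; python3 run4.py
python3 - <<'E'
import cv2
im=cv2.imread('pics/side21.png'); cv2.imwrite('pics/s21.png',cv2.resize(im[215:285,300:380],None,fx=8,fy=8,interpolation=2))
E
```

```text
t 20.2 tcp [ 0.4949 -0.1319  0.107 ] ydir 142.06 tilt [-1.e-04 -3.e-04 -1.e+00] gap 0.0127 F [-1.3 -0.2 -0.7] q6 -1.3
turn 0.0045 shift [-0.0009  0.0013 -0.008 ] rows>= 1.0 1.0
held-pocket [-0.56  2.03] mm  disc [ 0.4929 -0.1309] pocket [ 0.4935 -0.1329] rms 42.2
```

View pics/s21.png

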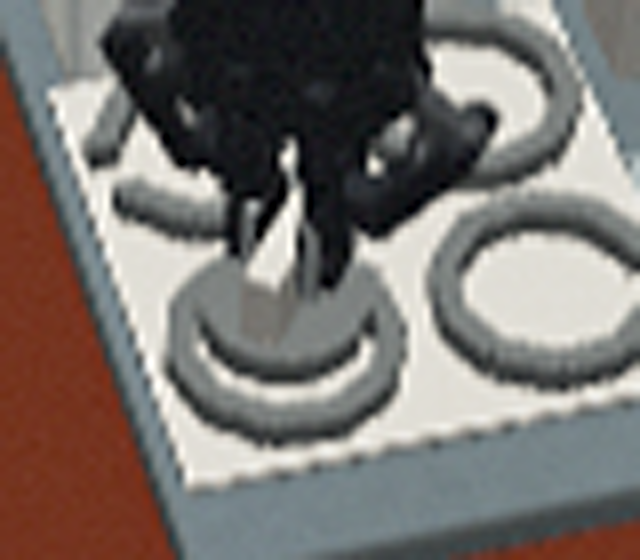

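View pics/h_side21.png

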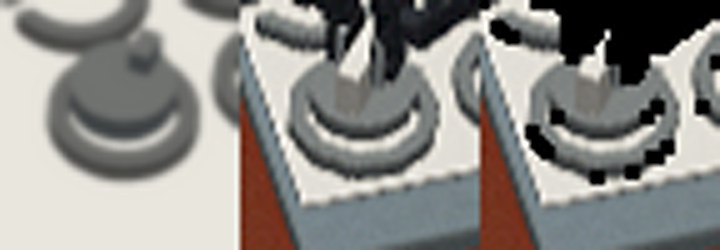

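drive_tool:
  steps:
    - [[0.0006,-0.0008,0],0.004,-0.9]
    - [[0,0,0.004],0,-0.9]
    - [[0,0,0.004],0,-0.9]
    - [[0,0,0],0,-0.9]
    - [[0,0,0],0,-0.9]
    - [[0,0,0],0,-0.9]

```text
time_s: 20.7
tcp_pos: [0.495, -0.1324, 0.0986]
orientation: [0.0, -0.437, 0.899, 0.0]
contact_force: [0.2, 1.5, -1.2]
finger_gap: 0.0129
```

```bash
cat > panz.py <<'E'
import sys
from fit import *
# pan height from the side view with known xy: use rings not hidden; args tag, pockets used
def panz(tag,use,pan,lo=.045,hi=.075):
    im=cv2.imread(f'pics/{tag}.png'); cam='side'; P=pockets_xy(*pan[:3]); res=[]
    for z in np.arange(lo,hi,.0005):
        e=[]
        for k in use:
            uv=project(cam,[[P[k,0],P[k,1],.06]])[0]; roi=[int(uv[0]-20),int(uv[1]-20),int(uv[0]+20),int(uv[1]+20)]
            c=blank(roi,CO[cam]['pan']); draw(cam,c,RING,P[k,0],P[k,1],pan[3+k],z,z+.012,CO[cam]['ring'],roi)
            t=im[roi[1]:roi[3],roi[0]:roi[2]].astype(float); M=t.max(2)>50
            e.append(np.minimum(np.abs(down(c)-t).mean(2),80)[M].mean())
        res.append((np.mean(e),z))
    print('pan z',min(res)[1].round(4),'err',round(min(res)[0],1))
if __name__=='__main__':
    panz(sys.argv[1],[int(c) for c in sys.argv[2]],np.load(sys.argv[3] if len(sys.argv)>3 else 'pan13.npy'))
E
sed -i "s/side21/side22/" run4.py; python3 run4.py; for t in side13 side21 side22; do python3 panz.py $t 1; done; python3 panz.py side13 0123
python3 - <<'E'
import cv2
im=cv2.imread('pics/side22.png'); cv2.imwrite('pics/s22.png',cv2.resize(im[215:285,300:380],None,fx=8,fy=8,interpolation=2))
E
```

```text
t 20.75 tcp [ 0.495  -0.1324  0.0987] ydir 141.84 tilt [-6.e-04  6.e-04 -1.e+00] gap 0.0128 F [ 0.4  2.4 -1.1] q6 -1.3
turn 0.0006 shift [-0.0013  0.0017 -0.0163] rows>= 1.0 1.0
held-pocket [-1.32 -0.08] mm  disc [ 0.4922 -0.133 ] pocket [ 0.4935 -0.1329] rms 43.5
pan z 0.0675 err 37.2
pan z 0.0675 err 35.0
pan z 0.066 err 35.6
pan z 0.0675 err 37.9
```

View pics/s22.png

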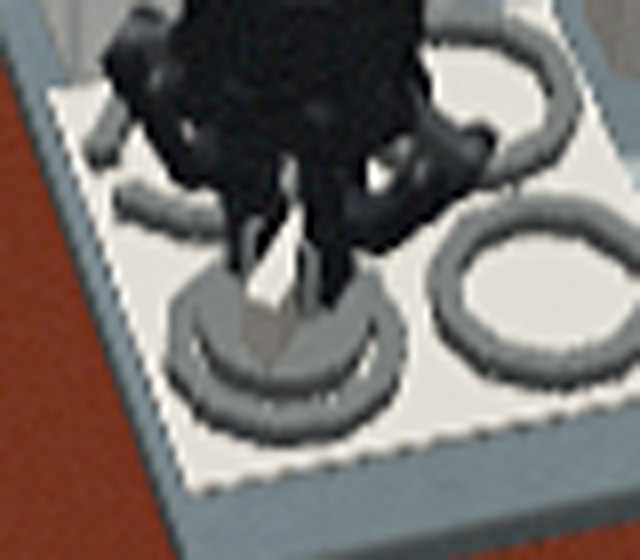

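drive_tool:
  steps:
    - [[0,0,0.003],0,-0.9]
    - [[0,0,0.003],0,-0.9]
    - [[0,0,0],0,-0.9]
    - [[0,0,0],0,-0.9]
    - [[0,0,0],0,-0.9]
    - [[0,0,0],0,-0.9]

```text
time_s: 21.25
tcp_pos: [0.4954, -0.1327, 0.093]
orientation: [0.0, -0.437, 0.899, 0.0]
contact_force: [2.0, 1.7, 0.1]
finger_gap: 0.0126
```

```bash
cat > look.sh <<'E'
# usage: look.sh tag u0 v0 u1 v1 scale
python3 - "$@" <<'P'
import sys; sys.path.insert(0,'.')
from h import *
t,u0,v0,u1,v1,s=sys.argv[1],*map(int,sys.argv[2:7])
im,_=shot('side',t); st=state(); print(round(st['time_s'],2),st['tcp_pos'].round(4),'F',st['contact_force'].round(2),'M',st['ft_torque'].round(2),'gap',st['finger_gap'].round(4))
cv2.imwrite(f'pics/c_{t}.png',cv2.resize(im[v0:v1,u0:u1],None,fx=s,fy=s,interpolation=2))
P
E
bash look.sh side23 300 215 380 285 8; for k in 1 2; do python3 panz.py side23 $k; done
```

```text
pan z 0.0635 err 35.9
pan z 0.0635 err 51.0Traceback (most recent call last):
  File "<stdin>", line 4, in <module>
AttributeError: 'float' object has no attribute 'round'
```

```bash
sed -i "s/st\['finger_gap'\].round(4)/round(float(st['finger_gap']),4)/" look.sh; bash look.sh side24 300 215 380 285 8
```

```text
21.35 [ 0.4953 -0.1327  0.093 ] F [2.38 2.58 0.16] M [ 0.48 -0.49  0.  ] gap 0.0125
```

View pics/c_side24.png

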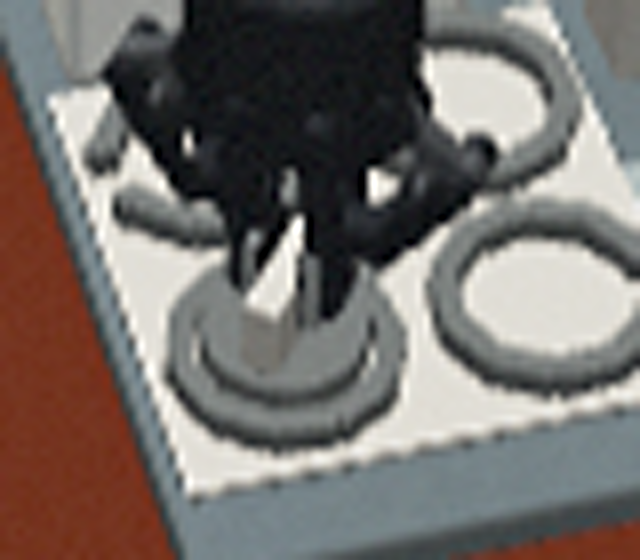

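drive_tool:
  steps:
    - [[-0.0008,0,0],0,-0.9]
    - [[-0.0007,0,0],0,-0.9]
    - [[0,0,0],0,-0.9]
    - [[0,0,0],0,-0.9]
    - [[0,0,0],0,-0.9]

```text
time_s: 21.77
tcp_pos: [0.4955, -0.1319, 0.0925]
orientation: [-0.001, -0.437, 0.9, 0.0]
contact_force: [-0.9, -0.0, -1.0]
finger_gap: 0.0128
```

```bash
bash look.sh side25 300 215 380 285 8; for k in 1 ; do python3 panz.py side25 $k; done
```

```text
21.82 [ 0.4956 -0.1318  0.0925] F [-0.29 -0.2  -1.31] M [-0.06  0.01 -0.01] gap 0.0127
pan z 0.0675 err 36.3
```

View pics/c_side25.png

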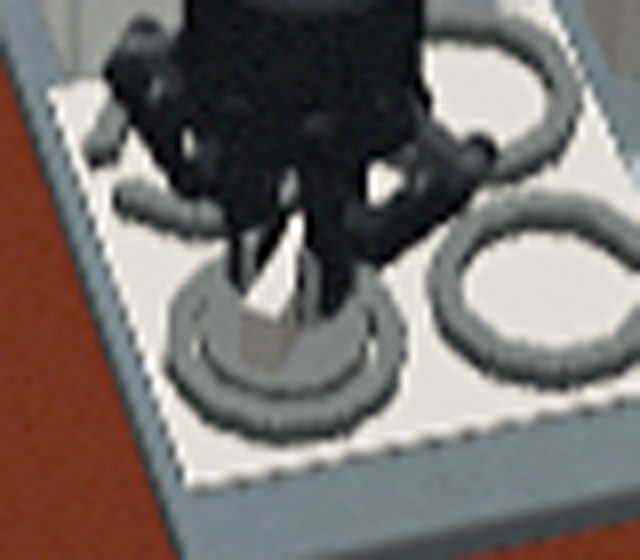

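The disc went in: the pan is back at 0.0675 m and lateral forces are gone. I'm releasing.

drive_tool:
  steps:
    - [[0,0,0.001],0,-0.9]
    - [[0,0,0],0,-0.6]
    - [[0,0,0],0,-0.3]
    - [[0,0,0],0,-0.3]
    - [[0,0,0],0,-0.3]
    - [[0,0,-0.02],0,-0.3]
    - [[0,0,-0.035],0,-0.3]
    - [[0,0,-0.035],0,-0.3]
    - [[0,0,-0.035],0,-0.3]
    - [[0,0,0],0,-0.3]

```text
time_s: 22.65
tcp_pos: [0.4995, -0.1331, 0.2256]
orientation: [0.005, -0.437, 0.899, -0.005]
contact_force: [0.1, 0.6, 0.6]
finger_gap: 0.0298
```

```bash
bash look.sh side26 280 190 420 290 5; for k in 1 ; do python3 panz.py side26 $k; done; python3 -c "
from h import *
plan(.5996+.0,-.3207,.15,82.0)"
```

```text
22.7 [ 0.4987 -0.1328  0.2223] F [-0.02 -0.61 -0.59] M [-0.04 -0.02  0.03] gap 0.0297
pan z 0.061 err 34.8
t 22.7 tcp [ 0.4987 -0.1328  0.2223] ydir 141.82 tilt [-0.0028 -0.01   -0.9999] gap 0.0297 F [-0.  -0.6 -0.6] q6 -1.29
turn 1.0441 shift [-0.1253 -0.1719  0.0741] rows>= 6.0 9.0
```

View pics/c_side26.png

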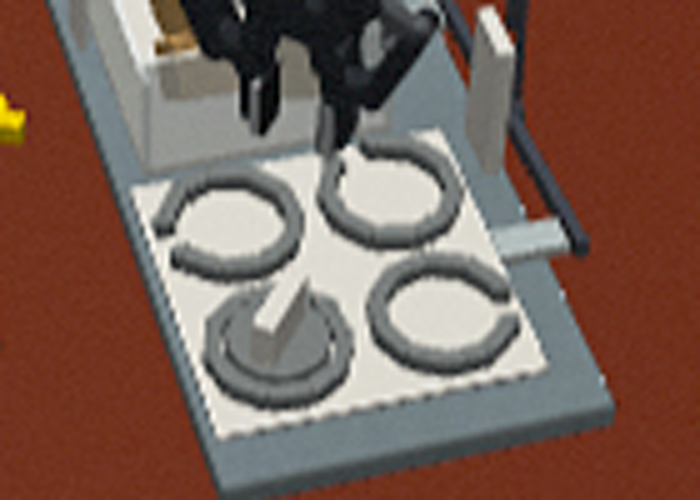

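drive_tool:
  steps:
    - [[0,0,0],0.116,-0.3]
    - [[0,0,0],0.116,-0.3]
    - [[0,0,0],0.116,-0.3]
    - [[0,0,0],0.116,-0.3]
    - [[0,0,0],0.116,-0.3]
    - [[0,0,0],0.116,-0.3]
    - [[0,0,0],0.116,-0.3]
    - [[0,0,0],0.116,-0.3]
    - [[0,0,0],0.116,-0.3]

```text
time_s: 23.45
tcp_pos: [0.4954, -0.1314, 0.2153]
orientation: [-0.001, 0.073, 0.997, 0.0]
contact_force: [-0.5, -0.2, 0.2]
finger_gap: 0.0301
```

drive_tool:
  steps:
    - [[-0.017,-0.023,0.008],0,-0.3]
    - [[-0.017,-0.023,0.008],0,-0.3]
    - [[-0.017,-0.023,0.008],0,-0.3]
    - [[-0.017,-0.023,0.008],0,-0.3]
    - [[-0.017,-0.023,0.008],0,-0.3]
    - [[-0.017,-0.023,0.008],0,-0.3]
    - [[-0.017,-0.023,0.008],0,-0.3]
    - [[0,0,0],0,-0.3]
    - [[0,0,0],0,-0.3]
    - [[0,0,0],0,-0.3]

```text
time_s: 24.28
tcp_pos: [0.5907, -0.307, 0.1595]
orientation: [-0.001, 0.07, 0.998, 0.001]
contact_force: [-0.4, 0.2, -0.2]
finger_gap: 0.0299
```

```bash
cat > run5.py <<'E'
from fit import *
im,_=shot('side','side27'); im2,_=shot('top','top27')
fit_disc('side',im,.6,-.3207,half=24,a0=np.radians(352)); fit_disc('side',im,.4732,-.4058,half=24,a0=np.radians(138));fit_disc('side',im,.398,-.287,half=24,a0=0)
plan(.6,-.3207,.021,82.)
cv2.imwrite('pics/v27.png',np.hstack([cv2.resize(im[230:380,300:450],(400,400),interpolation=2),cv2.resize(im2[160:310,280:430],(400,400),interpolation=2)]))
E
python3 run5.py
```

```text
side xy [ 0.6397 -0.3563] ang 351.4 rms 6.2
side xy [ 0.4734 -0.4059] ang 138.2 rms 19.8
side xy [ 0.3982 -0.2869] ang 357.5 rms 32.1
t 24.38 tcp [ 0.5913 -0.3067  0.1615] ydir 82.06 tilt [-4.e-04  0.e+00 -1.e+00] gap 0.03 F [-0.7  0.6 -0.5] q6 -0.44
turn 0.001 shift [-0.0105 -0.0127  0.1405] rows>= 4.0 1.0
```

View pics/v27.png

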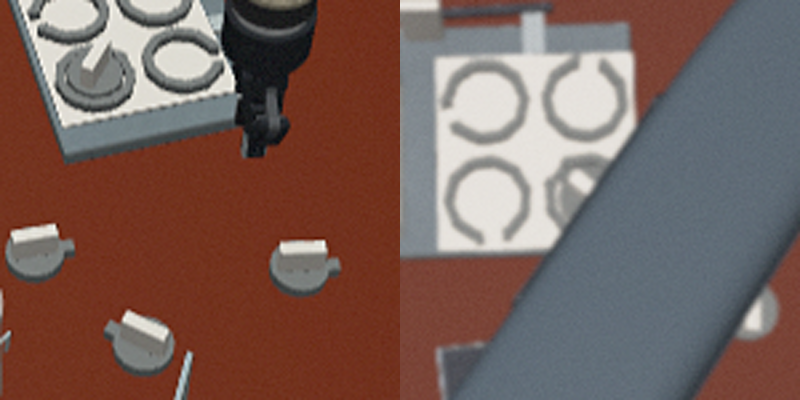

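Disc 1 was knocked to (0.640, -0.356), r = 0.733 m, just out of reach. It can stay on the shelf, so I use disc 3 for pocket 1 and disc 2 for another pocket.

```bash
python3 -c "
from h import *
print(onplane('top',[[470,317],[457,319],[497,310]],.07), onplane('side',[[279,375]],0))
plan(.398,-.287,.15,90.)
P=cloud('top',np.load('pics/top13.npy')); print(P[300:335:6,440:500:8].round(3).tolist())"
```

```text
[[ 0.29448579 -0.41892593  0.07      ]
 [ 0.28925952 -0.38792742  0.07      ]
 [ 0.31208755 -0.48372489  0.07      ]] [[ 0.29058556 -0.40256549  0.        ]]
t 24.38 tcp [ 0.5913 -0.3067  0.1615] ydir 82.06 tilt [-4.e-04  0.e+00 -1.e+00] gap 0.03 F [-0.7  0.6 -0.5] q6 -0.44
turn -0.1386 shift [0.1933 0.0197 0.0114] rows>= 5.0 2.0
[[[0.339, -0.363, -0.002], [0.339, -0.382, 0.005], [0.328, -0.369, 0.145], [0.329, -0.388, 0.141], [0.329, -0.406, 0.142], [0.329, -0.425, 0.141], [0.34, -0.481, 0.007], [0.342, -0.505, -0.005]], [[0.324, -0.362, 0.001], [0.318, -0.363, 0.089], [0.315, -0.37, 0.141], [0.315, -0.388, 0.142], [0.316, -0.407, 0.137], [0.316, -0.425, 0.139], [0.316, -0.443, 0.139], [0.317, -0.46, 0.142]], [[0.308, -0.357, 0.025], [0.302, -0.354, 0.13], [0.302, -0.37, 0.138], [0.302, -0.387, 0.145], [0.302, -0.405, 0.145], [0.302, -0.423, 0.142], [0.303, -0.441, 0.142], [0.311, -0.502, 0.0]], [[0.293, -0.355, 0.036], [0.288, -0.353, 0.134], [0.288, -0.369, 0.14], [0.288, -0.386, 0.144], [0.289, -0.405, 0.142], [0.289, -0.423, 0.143], [0.289, -0.441, 0.143], [0.297, -0.502, -0.001]], [[0.279, -0.357, 0.024], [0.275, -0.356, 0.117], [0.275, -0.368, 0.145], [0.275, -0.386, 0.145], [0.275, -0.404, 0.142], [0.276, -0.422, 0.143], [0.276, -0.439, 0.146], [0.282, -0.502, -0.003]], [[0.265, -0.362, -0.005], [0.262, -0.36, 0.097], [0.262, -0.367, 0.145], [0.262, -0.387, 0.14], [0.262, -0.403, 0.144], [0.263, -0.422, 0.141], [0.263, -0.439, 0.144], [0.267, -0.5, 0.002]]]
```

drive_tool:
  steps:
    - [[0,0,0],-0.07,-0.3]
    - [[0,0,0],-0.069,-0.3]
    - [[0.0276,0.0028,0.0016],0,-0.3]
    - [[0.0276,0.0028,0.0016],0,-0.3]
    - [[0.0276,0.0028,0.0016],0,-0.3]
    - [[0.0276,0.0028,0.0016],0,-0.3]
    - [[0.0276,0.0028,0.0016],0,-0.3]
    - [[0.0276,0.0028,0.0016],0,-0.3]
    - [[0.0276,0.0028,0.0016],0,-0.3]
    - [[0,0,0],0,-0.3]

```text
time_s: 25.22
tcp_pos: [0.3935, -0.2852, 0.1494]
orientation: [-0.002, 0.001, 1.0, 0.001]
contact_force: [-0.6, 0.6, -0.3]
finger_gap: 0.0297
```

drive_tool:
  steps:
    - [[0,0,0],0,-0.3]
    - [[0,0,0],0,-0.3]
    - [[0,0,0],0,-0.3]
    - [[0,0,0],0,-0.3]

```text
time_s: 25.55
tcp_pos: [0.3994, -0.2881, 0.1503]
orientation: [0.001, -0.0, 1.0, -0.001]
contact_force: [-0.4, 0.6, 0.2]
finger_gap: 0.0298
```

```bash
bash look.sh side28 230 220 380 360 4;  python3 -c "
from h import *
plan(.398,-.287,.021,90.)
shot('top','top28')"
python3 - <<'E'
import sys; sys.path.insert(0,'.')
from fit import *
im=cv2.imread('pics/top28.png'); cv2.imwrite('pics/t28.png',cv2.resize(im[230:330,360:480],None,fx=5,fy=5,interpolation=2))
E
```

```text
25.6 [ 0.3993 -0.2881  0.1501] F [ 0.16 -0.14  0.59] M [-0.03 -0.   -0.07] gap 0.0298
t 25.6 tcp [ 0.3993 -0.2881  0.1501] ydir 90.03 tilt [-8.e-04 -7.e-04 -1.e+00] gap 0.0298 F [ 0.2 -0.1  0.6] q6 -0.76
turn 0.0006 shift [0.0014 0.0012 0.1291] rows>= 4.0 1.0
```

View pics/c_side28.png

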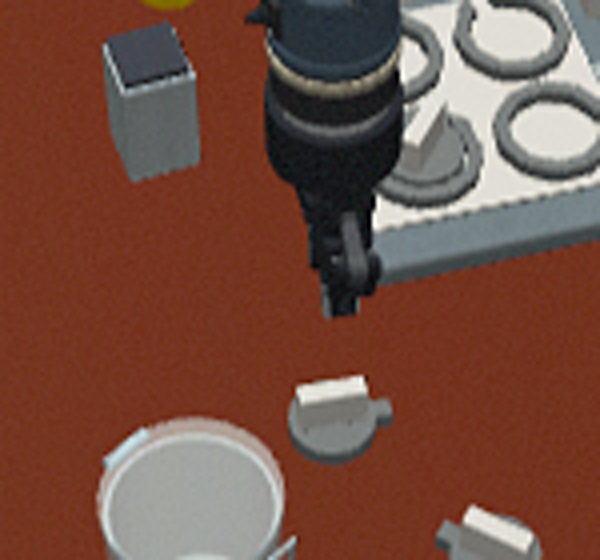

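drive_tool:
  steps:
    - [[0.001,0.001,0.03],0,-0.3]
    - [[0,0,0.03],0,-0.3]
    - [[0,0,0.03],0,-0.3]
    - [[0,0,0.02],0,-0.3]
    - [[0,0,0.014],0,-0.3]
    - [[0,0,0.003],0,-0.3]
    - [[0,0,0],0,-0.3]
    - [[0,0,0],0,-0.3]
    - [[0,0,0],0,-0.3]

```text
time_s: 26.4
tcp_pos: [0.3984, -0.288, 0.0243]
orientation: [0.001, 0.0, 1.0, -0.001]
contact_force: [-1.1, -0.9, -0.5]
finger_gap: 0.0299
```

drive_tool:
  steps:
    - [[0,0,0],0,-0.6]
    - [[0,0,0],0,-0.9]
    - [[0,0,0],0,-0.9]
    - [[0,0,0],0,-0.9]
    - [[0,0,0],0,-0.9]
    - [[0,0,0],0,-0.9]
  force: 60

```text
time_s: 26.9
tcp_pos: [0.3984, -0.2881, 0.0244]
orientation: [0.001, 0.0, 1.0, -0.001]
contact_force: [0.3, 0.2, 5.4]
finger_gap: 0.0128
```

```bash
bash look.sh side29 230 220 380 360 4;  python3 -c "
from h import *
plan(.398,-.287,.021,90.)"
```

```text
26.95 [ 0.3985 -0.2881  0.0244] F [-0.88  0.39  5.7 ] M [ 0.08 -0.01  0.03] gap 0.0127
t 26.95 tcp [ 0.3985 -0.2881  0.0244] ydir 89.97 tilt [-0.0027 -0.0025 -1.    ] gap 0.0127 F [-0.9  0.4  5.7] q6 -0.76
turn -0.0005 shift [0.0005 0.0011 0.0034] rows>= 1.0 1.0
```

View pics/c_side29.png

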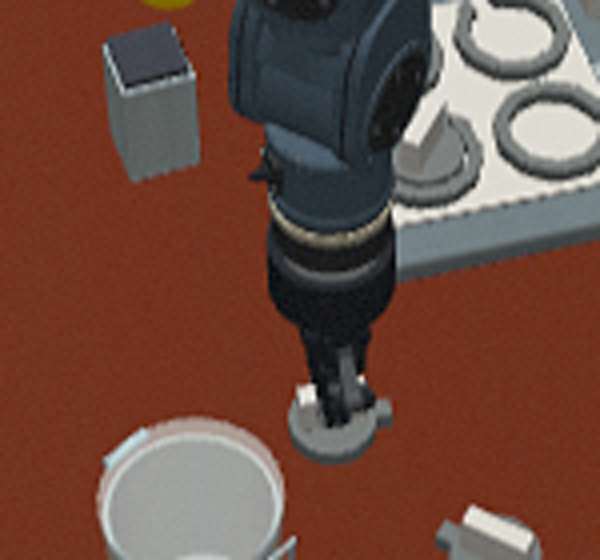

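drive_tool:
  steps:
    - [[0,0,-0.015],0,-0.9]
    - [[0,0,-0.03],0,-0.9]
    - [[0,0,-0.035],0,-0.9]
    - [[0,0,-0.035],0,-0.9]
    - [[0,0,-0.035],0,-0.9]
    - [[0,0,-0.015],0,-0.9]
    - [[0,0,0],0,-0.9]
    - [[0,0,0],0,-0.9]

```text
time_s: 27.62
tcp_pos: [0.3976, -0.2873, 0.1882]
orientation: [0.001, 0.0, 1.0, -0.001]
contact_force: [-0.2, -0.4, -0.8]
finger_gap: 0.013
```

```bash
bash look.sh side30 230 220 380 360 4
cat > run6.py <<'E'
from fit import *
R=np.radians
for n,t in(('top','top27'),('side','side27'),('top','top13'),('side','side13')):
    im=cv2.imread(f'pics/{t}.png'); z0=.0615 if '27' in t else .0678
    for s in ((3,),):
        p,_,_=fit_pan(n,im,[.5365,-.0848,R(2.6),R(114.5),R(352.6),R(189.5),R(51.8),z0],skip=s)
        P=pockets_xy(*p[:3]); print(P.round(4).tolist())
        np.save('pan_%s.npy'%t,p)
E
python3 run6.py; python3 panz.py side27 012; python3 panz.py side27 0; python3 panz.py side27 1
```

```text
27.67 [ 0.3969 -0.2866  0.1866] F [ 0.18 -0.81 -1.82] M [0.01 0.02 0.06] gap 0.0127
top c [ 0.5363 -0.0848] yaw 2.63 notch [113.3 353.2 189.6  56. ] z [] rms 17.1
[[0.5802, -0.0368], [0.5844, -0.1287], [0.4883, -0.041], [0.4925, -0.1329]]
side c [ 0.5373 -0.0846] yaw 2.65 notch [113.3 351.9 188.6  57.1] z [] rms 28.8
[[0.5811, -0.0365], [0.5853, -0.1284], [0.4892, -0.0408], [0.4934, -0.1327]]
top c [ 0.5364 -0.0847] yaw 2.57 notch [112.4 353.8 189.2  56.8] z [] rms 20.5
[[0.5803, -0.0367], [0.5844, -0.1286], [0.4884, -0.0408], [0.4925, -0.1327]]
side c [ 0.5372 -0.0851] yaw 2.78 notch [114.9 351.3 188.3  57.4] z [] rms 26.4
[[0.5809, -0.0369], [0.5854, -0.1288], [0.489, -0.0413], [0.4935, -0.1332]]
pan z 0.0615 err 37.8
pan z 0.0615 err 39.7
pan z 0.061 err 33.3
```

View pics/c_side30.png

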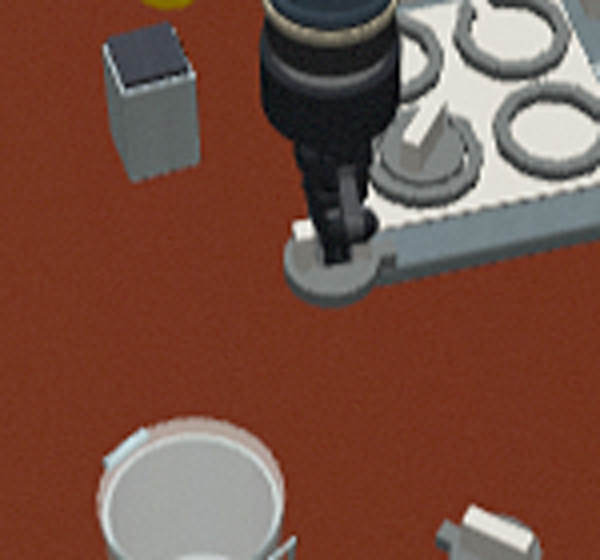

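```bash
python3 -c "
from h import *
plan(.5857,-.1300,.19,82.7)"
```

```text
t 27.67 tcp [ 0.3969 -0.2866  0.1866] ydir 89.97 tilt [ 0.0011  0.0011 -1.    ] gap 0.0127 F [ 0.2 -0.8 -1.8] q6 -0.76
turn 0.1269 shift [-0.1674  0.1793 -0.0035] rows>= 6.0 2.0
```

drive_tool:
  steps:
    - [[0,0,0],0.064,-0.9]
    - [[0,0,0],0.063,-0.9]
    - [[-0.0239,0.0256,0],0,-0.9]
    - [[-0.0239,0.0256,0],0,-0.9]
    - [[-0.0239,0.0256,0],0,-0.9]
    - [[-0.0239,0.0256,0],0,-0.9]
    - [[-0.0239,0.0256,0],0,-0.9]
    - [[-0.0239,0.0256,0],0,-0.9]
    - [[-0.0239,0.0256,0],0,-0.9]
    - [[0,0,0],0,-0.9]

```text
time_s: 28.5
tcp_pos: [0.5882, -0.1254, 0.1827]
orientation: [-0.002, 0.061, 0.998, 0.002]
contact_force: [-0.1, -0.8, -0.3]
finger_gap: 0.0124
```

drive_tool:
  steps:
    - [[0,0,0.025],0,-0.9]
    - [[0,0,0.025],0,-0.9]
    - [[0,0,0.02],0,-0.9]
    - [[0,0,0],0,-0.9]
    - [[0,0,0],0,-0.9]
    - [[0,0,0],0,-0.9]
    - [[0,0,0],0,-0.9]
    - [[0,0,0],0,-0.9]

```text
time_s: 29.17
tcp_pos: [0.587, -0.131, 0.1196]
orientation: [0.002, 0.064, 0.998, -0.0]
contact_force: [0.4, 0.6, -0.5]
finger_gap: 0.0125
```

```bash
bash look.sh side31 310 200 410 280 7; python3 -c "
from h import *
plan(.5857,-.1300,.09,82.7)"
```

```text
29.22 [ 0.587  -0.131   0.1195] F [ 0.22  1.48 -1.4 ] M [-0.01  0.01  0.04] gap 0.0127
t 29.22 tcp [ 0.587  -0.131   0.1195] ydir 82.68 tilt [-3.2e-03 -6.0e-04 -1.0e+00] gap 0.0127 F [ 0.2  1.5 -1.4] q6 -0.2
turn -0.0003 shift [0.0015 0.0008 0.0295] rows>= 1.0 1.0
```

View pics/c_side31.png

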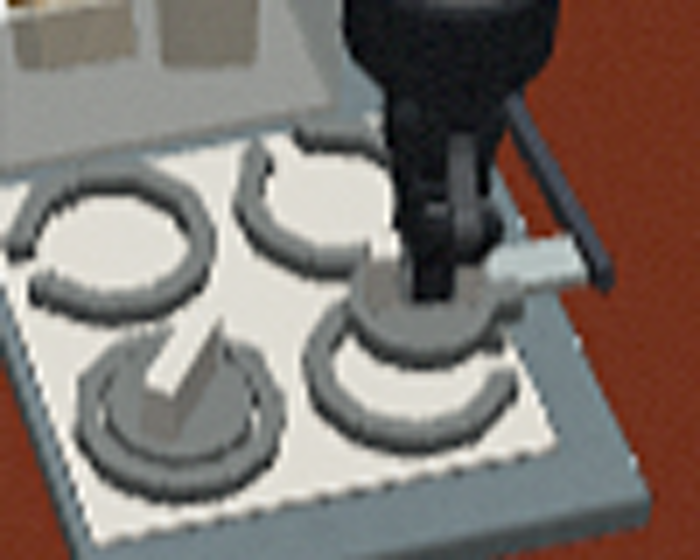

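drive_tool:
  steps:
    - [[0.0012,0.0008,0.008],0,-0.9]
    - [[0,0,0.007],0,-0.9]
    - [[0,0,0.004],0,-0.9]
    - [[0,0,0],0,-0.9]
    - [[0,0,0],0,-0.9]
    - [[0,0,0],0,-0.9]
    - [[0,0,0],0,-0.9]

```text
time_s: 29.8
tcp_pos: [0.5851, -0.1296, 0.0989]
orientation: [0.0, 0.064, 0.998, -0.0]
contact_force: [0.3, 0.7, -0.4]
finger_gap: 0.0124
```

```bash
bash look.sh side32 330 210 400 280 8; python3 -c "
from held import *
plan(.5857,-.1300,.085,82.7); p=np.load('pan_side27.npy'); held('side32',1,state()['tcp_pos'][2]-.0244,352.7,z=.061,pan0=p)"
```

```text
29.85 [ 0.5852 -0.1296  0.099 ] F [ 0.63 -0.14 -1.74] M [-0.    0.02  0.02] gap 0.0124
t 29.85 tcp [ 0.5852 -0.1296  0.099 ] ydir 82.69 tilt [-7.e-04 -2.e-04 -1.e+00] gap 0.0124 F [ 0.6 -0.1 -1.7] q6 -0.2
turn -0.0001 shift [-0.0006 -0.0003  0.014 ] rows>= 1.0 1.0
held-pocket [1.1 2.3] mm  disc [ 0.5864 -0.1261] pocket [ 0.5853 -0.1284] rms 42.1
```

View pics/c_side32.png

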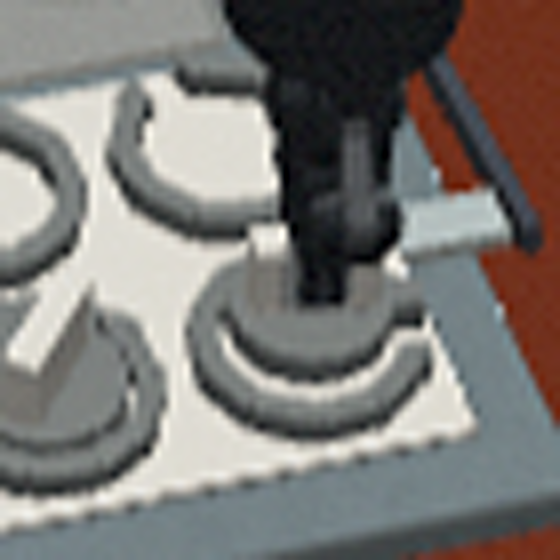

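View pics/h_side32.png

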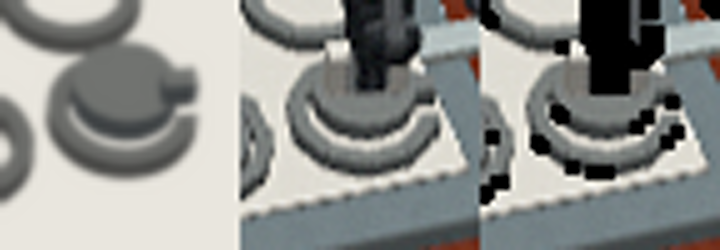

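Relative to the seat that worked last time, the disc is aligned to within about 0.5 mm. I'm lowering.

drive_tool:
  steps:
    - [[0,0,0.004],0,-0.9]
    - [[0,0,0.004],0,-0.9]
    - [[0,0,0.002],0,-0.9]
    - [[0,0,0],0,-0.9]
    - [[0,0,0],0,-0.9]
    - [[0,0,0],0,-0.9]

```text
time_s: 30.35
tcp_pos: [0.5849, -0.1295, 0.0886]
orientation: [-0.0, 0.064, 0.998, 0.0]
contact_force: [0.2, 0.1, 0.2]
finger_gap: 0.0129
```

```bash
bash look.sh side33 330 210 400 280 8; python3 panz.py side33 0; python3 panz.py side33 2
```

```text
30.4 [ 0.585  -0.1295  0.0887] F [-0.86 -0.13 -0.11] M [ 0.01 -0.04 -0.04] gap 0.0126
pan z 0.062 err 39.1
pan z 0.0615 err 40.5
```

View pics/c_side33.png

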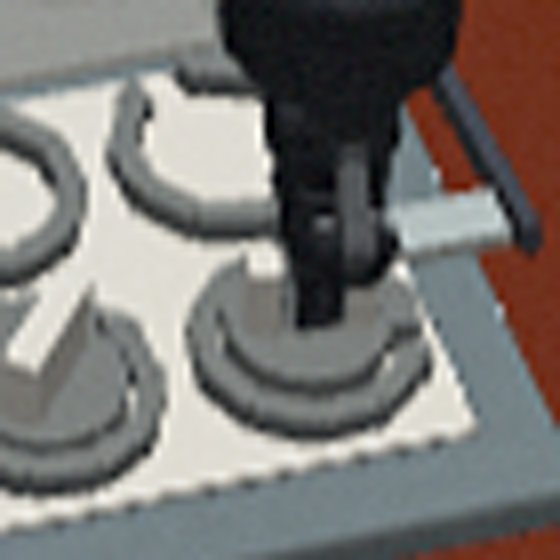

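It slipped in without moving the pan. I'm lowering 2.5 mm more, releasing and rising.

drive_tool:
  steps:
    - [[0,0,0.0025],0,-0.9]
    - [[0,0,0],0,-0.9]
    - [[0,0,0],0,-0.6]
    - [[0,0,0],0,-0.3]
    - [[0,0,0],0,-0.3]
    - [[0,0,0],0,-0.3]
    - [[0,0,-0.02],0,-0.3]
    - [[0,0,-0.035],0,-0.3]
    - [[0,0,-0.035],0,-0.3]
    - [[0,0,-0.035],0,-0.3]

```text
time_s: 31.23
tcp_pos: [0.5843, -0.1293, 0.212]
orientation: [-0.001, 0.064, 0.998, 0.0]
contact_force: [0.8, -0.9, 0.4]
finger_gap: 0.03
```

```bash
bash look.sh side34 280 190 420 290 5; python3 panz.py side34 0; python3 -c "
from h import *
plan(.4732,-.4058,.19,48.2)"
```

```text
31.28 [ 0.5878 -0.1305  0.2216] F [ 0.86 -1.44  6.13] M [-0.05 -0.18  0.01] gap 0.0298
pan z 0.056 err 38.3
t 31.28 tcp [ 0.5878 -0.1305  0.2216] ydir 82.69 tilt [-0.0132 -0.0027 -0.9999] gap 0.0298 F [ 0.9 -1.4  6.1] q6 -0.2
turn 0.602 shift [-0.0976 -0.2818  0.0314] rows>= 8.0 5.0
```

View pics/c_side34.png

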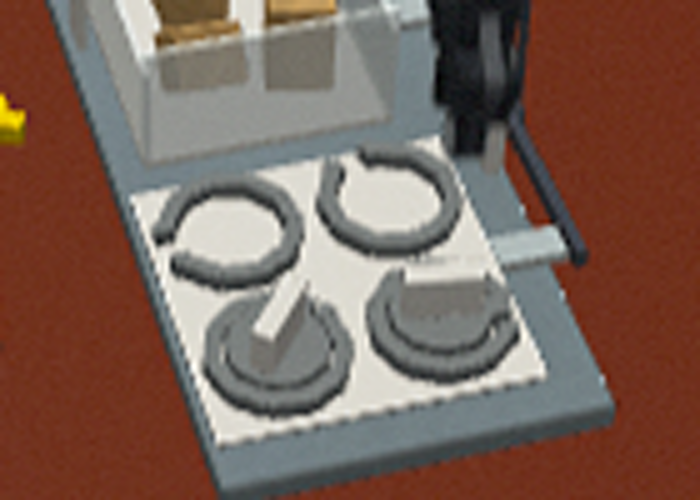

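```bash
python3 -c "
from h import *
P=cloud('top',np.load('pics/top0.npy')); print(P[160:176:4,278:296:4].round(3).tolist())"
```

```text
[[[0.658, 0.045, 0.122], [0.659, 0.035, 0.12], [0.66, 0.026, 0.117], [0.66, 0.016, 0.118], [0.66, 0.006, 0.121]], [[0.651, 0.045, 0.113], [0.649, 0.035, 0.121], [0.651, 0.026, 0.116], [0.65, 0.016, 0.118], [0.652, 0.007, 0.112]], [[0.664, 0.052, 0.041], [0.65, 0.038, 0.085], [0.65, 0.028, 0.087], [0.652, 0.018, 0.082], [0.649, 0.008, 0.092]], [[0.662, 0.054, 0.015], [0.65, 0.04, 0.053], [0.65, 0.03, 0.055], [0.65, 0.02, 0.056], [0.652, 0.01, 0.048]]]
```

drive_tool:
  steps:
    - [[0,0,0],0.1204,-0.3]
    - [[0,0,0],0.1204,-0.3]
    - [[0,0,0],0.1204,-0.3]
    - [[0,0,0],0.1204,-0.3]
    - [[0,0,0],0.1204,-0.3]
    - [[0,0,0],0,-0.3]
    - [[0,0,0],0,-0.3]

```text
time_s: 31.87
tcp_pos: [0.5849, -0.1295, 0.2111]
orientation: [0.0, 0.355, 0.935, -0.0]
contact_force: [1.0, -0.3, 0.5]
finger_gap: 0.0302
```

```bash
python3 -c "
from h import *
plan(.4732,-.4058,.15,48.2)"
```

```text
t 31.87 tcp [ 0.5849 -0.1295  0.2111] ydir 48.38 tilt [-1.e-04  0.e+00 -1.e+00] gap 0.0302 F [ 1.  -0.3  0.5] q6 0.4
turn 0.0031 shift [-0.1008 -0.2804  0.0611] rows>= 8.0 1.0
```

```bash
python3 -c "
from h import *
for n,b in (('top',(225,295,480,580)),('side',(355,460,330,392))):
    P=cloud(n,np.load('pics/%s0.npy'%n))[b[0]:b[1],b[2]:b[3]].reshape(-1,3)
    for lo,hi in((.02,.08),(.08,.2)):
        q=P[(P[:,2]>lo)&(P[:,2]<hi)]; q=q[q[:,1]<-.44]; d=np.hypot(q[:,0]-.4732,q[:,1]+.4058); i=np.argsort(d)[:4]; print(n,lo,len(q),d[i].round(3),q[i].round(3).tolist())"
```

```text
top 0.02 409 [0.099 0.1   0.1   0.1  ] [[0.472, -0.505, 0.069], [0.474, -0.506, 0.06], [0.473, -0.506, 0.035], [0.472, -0.506, 0.027]]
top 0.08 846 [0.099 0.1   0.1   0.1  ] [[0.472, -0.505, 0.099], [0.473, -0.505, 0.106], [0.472, -0.505, 0.113], [0.471, -0.505, 0.142]]
side 0.02 107 [0.102 0.108 0.11  0.11 ] [[0.479, -0.508, 0.041], [0.476, -0.514, 0.059], [0.475, -0.516, 0.034], [0.475, -0.516, 0.029]]
side 0.08 348 [0.102 0.104 0.104 0.104] [[0.474, -0.508, 0.171], [0.478, -0.509, 0.167], [0.476, -0.51, 0.169], [0.474, -0.51, 0.17]]
```

drive_tool:
  steps:
    - [[-0.0112,-0.0311,0.0055],0,-0.3]
    - [[-0.0112,-0.0311,0.0055],0,-0.3]
    - [[-0.0112,-0.0311,0.0055],0,-0.3]
    - [[-0.0112,-0.0311,0.0055],0,-0.3]
    - [[-0.0112,-0.0311,0.0055],0,-0.3]
    - [[-0.0112,-0.0311,0.0055],0,-0.3]
    - [[-0.0112,-0.0311,0.0055],0,-0.3]

```text
time_s: 32.45
tcp_pos: [0.4975, -0.3454, 0.1725]
orientation: [0.0, 0.355, 0.935, -0.0]
contact_force: [0.7, 0.5, 0.0]
finger_gap: 0.0301
```

```bash
cat > run7.py <<'E'
from fit import *
im,_=shot('side','side35'); 
fit_disc('side',im,.4732,-.4058,half=22,a0=np.radians(138)); fit_disc('side',im,.6397,-.3563,half=22,a0=np.radians(352))
plan(.4732,-.4058,.15,48.2)
cv2.imwrite('pics/v35.png',cv2.resize(im[250:400,300:450],None,fx=4,fy=4,interpolation=2))
E
python3 run7.py
```

```text
side xy [ 0.4734 -0.4059] ang 138.0 rms 20.8
side xy [ 0.6387 -0.3566] ang 350.1 rms 9.5
t 32.5 tcp [ 0.4944 -0.3514  0.1707] ydir 48.03 tilt [-2.0e-04 -5.8e-03 -1.0e+00] gap 0.0299 F [-0.8 -3.6 -0.5] q6 0.01
turn -0.003 shift [-0.0205 -0.0545  0.021 ] rows>= 2.0 1.0
```

View pics/v35.png

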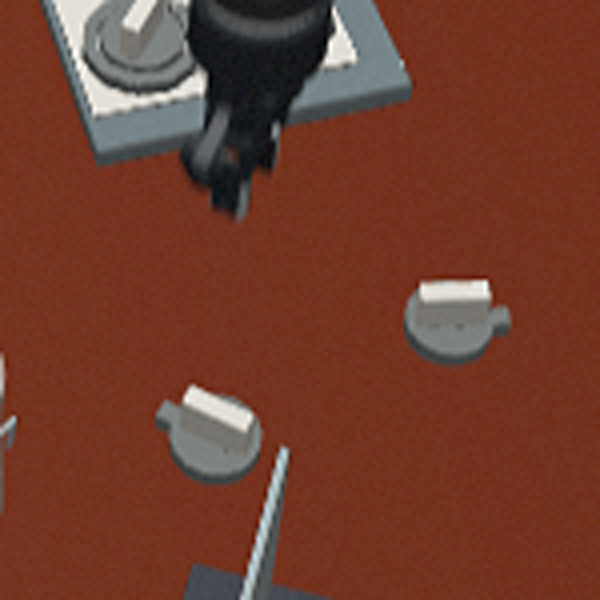

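drive_tool:
  steps:
    - [[-0.0075,-0.0209,0.007],0,-0.3]
    - [[-0.0075,-0.0209,0.007],0,-0.3]
    - [[-0.0074,-0.0209,0.007],0,-0.3]
    - [[0,0,0],0,-0.3]
    - [[0,0,0],0,-0.3]
    - [[0,0,0],0,-0.3]
    - [[0,0,0],0,-0.3]

```text
time_s: 33.08
tcp_pos: [0.4738, -0.405, 0.1522]
orientation: [0.0, 0.356, 0.935, 0.0]
contact_force: [0.2, 0.2, 0.7]
finger_gap: 0.0304
```

```bash
python3 -c "
from h import *
plan(.4735,-.4068,.024,48.2)"
```

```text
t 33.08 tcp [ 0.4738 -0.405   0.1522] ydir 48.31 tilt [-7.e-04  4.e-04 -1.e+00] gap 0.0304 F [0.2 0.2 0.7] q6 -0.09
turn 0.002 shift [-0.0009 -0.0016  0.1282] rows>= 4.0 1.0
```

drive_tool:
  steps:
    - [[-0.001,-0.0015,0.03],0,-0.3]
    - [[0,0,0.03],0,-0.3]
    - [[0,0,0.03],0,-0.3]
    - [[0,0,0.02],0,-0.3]
    - [[0,0,0.014],0,-0.3]
    - [[0,0,0.003],0,-0.3]
    - [[0,0,0],0,-0.3]
    - [[0,0,0],0,-0.3]
    - [[0,0,0],0,-0.3]

```text
time_s: 33.83
tcp_pos: [0.4743, -0.4084, 0.0269]
orientation: [0.002, 0.356, 0.934, -0.001]
contact_force: [0.0, -0.1, 0.4]
finger_gap: 0.0297
```

```bash
bash look.sh side36 300 280 420 400 5
```

```text
33.88 [ 0.4743 -0.4085  0.027 ] F [-0.47 -0.23 -0.18] M [-0.02 -0.01 -0.02] gap 0.03
```

View pics/c_side36.png

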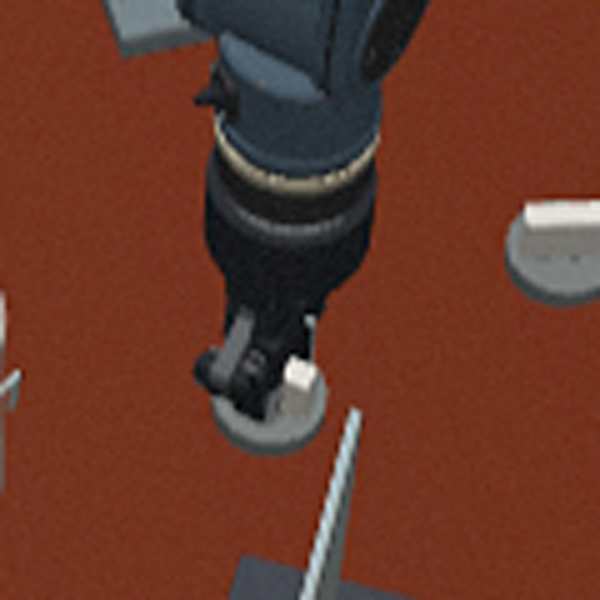

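drive_tool:
  steps:
    - [[0,0.001,0.003],0,-0.3]
    - [[0,0,0],0,-0.6]
    - [[0,0,0],0,-0.9]
    - [[0,0,0],0,-0.9]
    - [[0,0,0],0,-0.9]
    - [[0,0,0],0,-0.9]
    - [[0,0,0],0,-0.9]

```text
time_s: 34.47
tcp_pos: [0.474, -0.4072, 0.0223]
orientation: [0.001, 0.357, 0.934, -0.0]
contact_force: [0.7, 0.2, 3.0]
finger_gap: 0.0131
```

```bash
python3 -c "
from h import *
plan(.4735,-.4068,.024,48.2)"
```

```text
t 34.47 tcp [ 0.474  -0.4072  0.0223] ydir 48.2 tilt [-1.3e-03 -1.0e-04 -1.0e+00] gap 0.0131 F [0.7 0.2 3. ] q6 -0.09
turn 0.0 shift [ 0.0006 -0.     -0.0017] rows>= 1.0 1.0
```

drive_tool:
  steps:
    - [[0,0,-0.015],0,-0.9]
    - [[0,0,-0.03],0,-0.9]
    - [[0,0,-0.035],0,-0.9]
    - [[0,0,-0.035],0,-0.9]
    - [[0,0,-0.035],0,-0.9]
    - [[0,0,-0.015],0,-0.9]
    - [[0,0,0],0,-0.9]
    - [[0,0,0],0,-0.9]

```text
time_s: 35.13
tcp_pos: [0.4738, -0.4071, 0.187]
orientation: [0.001, 0.357, 0.934, -0.0]
contact_force: [-0.3, -1.3, -1.7]
finger_gap: 0.0129
```

```bash
bash look.sh side37 300 240 420 360 5
cat > run8.py <<'E'
from fit import *
R=np.radians
im=cv2.imread('pics/side37.png')
p,_,_=fit_pan('side',im,[.5365,-.0848,R(2.6),R(114.5),R(352.6),R(189.5),R(51.8),.0555],skip=(1,3)); P=pockets_xy(*p[:3]); print(P.round(4).tolist()); np.save('pan37.npy',p)
E
python3 run8.py; for k in 0 2; do python3 panz.py side37 $k pan37.npy; done
```

```text
35.18 [ 0.4731 -0.4064  0.1849] F [-0.5  -0.49 -1.51] M [ 0.06  0.1  -0.02] gap 0.013
side c [ 0.5371 -0.0849] yaw 1.88 notch [168.8  15.7 190.4  14.4] z [] rms 84.7
[[0.5816, -0.0374], [0.5846, -0.1294], [0.4897, -0.0405], [0.4927, -0.1324]]
pan z 0.0555 err 65.8
pan z 0.0555 err 42.6
```

View pics/c_side37.png

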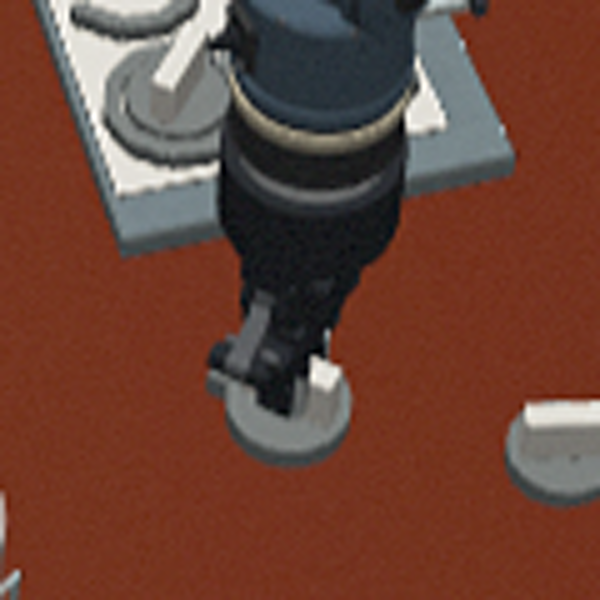

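```bash
python3 -c "
from h import *
plan(.5808,-.0376,.187,24.0)"
```

```text
t 35.18 tcp [ 0.4731 -0.4064  0.1849] ydir 48.2 tilt [ 2.3e-03  2.0e-04 -1.0e+00] gap 0.013 F [-0.5 -0.5 -1.5] q6 -0.09
turn 0.4223 shift [ 0.2931  0.2484 -0.0016] rows>= 10.0 4.0
```

drive_tool:
  steps:
    - [[0,0,0],0.1056,-0.9]
    - [[0,0,0],0.1056,-0.9]
    - [[0,0,0],0.1056,-0.9]
    - [[0,0,0],0.1055,-0.9]
    - [[0.0225,0.0191,0],0,-0.9]
    - [[0.0225,0.0191,0],0,-0.9]
    - [[0.0225,0.0191,0],0,-0.9]
    - [[0.0225,0.0191,0],0,-0.9]
    - [[0.0225,0.0191,0],0,-0.9]
    - [[0.0225,0.0191,0],0,-0.9]

```text
time_s: 36.02
tcp_pos: [0.5218, -0.2345, 0.1826]
orientation: [-0.003, 0.545, 0.839, -0.0]
contact_force: [0.6, 0.4, -0.2]
finger_gap: 0.0128
```

drive_tool:
  steps:
    - [[0.0225,0.0191,0],0,-0.9]
    - [[0.0225,0.0191,0],0,-0.9]
    - [[0.0225,0.0191,0],0,-0.9]
    - [[0.0225,0.0191,0],0,-0.9]
    - [[0.0225,0.0191,0],0,-0.9]
    - [[0.0225,0.0191,0],0,-0.9]
    - [[0.022,0.0187,0],0,-0.9]
    - [[0,0,0],0,-0.9]
    - [[0,0,0],0,-0.9]
    - [[0,0,0],0,-0.9]

```text
time_s: 36.85
tcp_pos: [0.5798, -0.0392, 0.1839]
orientation: [-0.002, 0.544, 0.839, -0.001]
contact_force: [1.0, 0.3, -0.7]
finger_gap: 0.0128
```

```bash
bash look.sh side38 280 160 420 280 5; python3 -c "
from h import *
plan(.5808,-.0376,.1,24.0)"
```

```text
36.9 [ 0.58   -0.0398  0.1845] F [-0.78  0.53 -0.34] M [-0.05 -0.03 -0.03] gap 0.0128
t 36.9 tcp [ 0.58   -0.0398  0.1845] ydir 23.97 tilt [ 0.0016 -0.0034 -1.    ] gap 0.0128 F [-0.8  0.5 -0.3] q6 0.97
turn -0.0006 shift [0.0015 0.0019 0.0845] rows>= 3.0 1.0
```

View pics/c_side38.png

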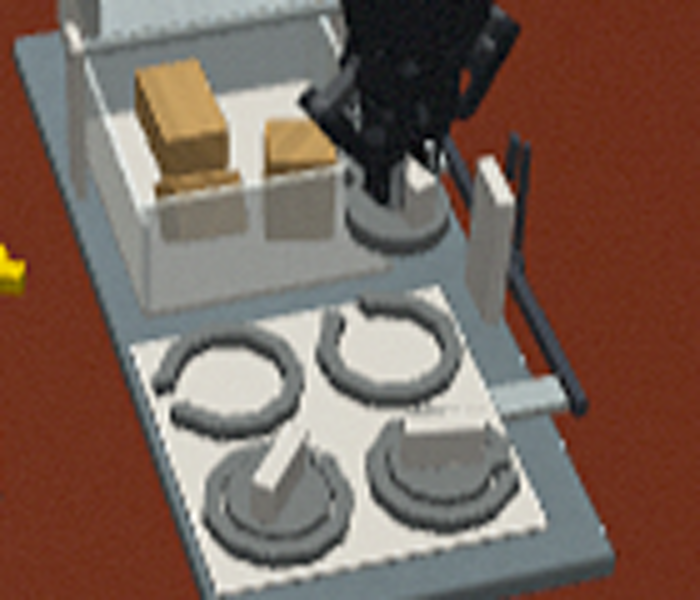

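drive_tool:
  steps:
    - [[0.001,0.0012,0.025],0,-0.9]
    - [[0,0,0.025],0,-0.9]
    - [[0,0,0.02],0,-0.9]
    - [[0,0,0.015],0,-0.9]
    - [[0,0,0.004],0,-0.9]
    - [[0,0,0],0,-0.9]
    - [[0,0,0],0,-0.9]
    - [[0,0,0],0,-0.9]
    - [[0,0,0],0,-0.9]
    - [[0,0,0],0,-0.9]

```text
time_s: 37.73
tcp_pos: [0.5829, -0.0381, 0.0992]
orientation: [0.001, 0.545, 0.839, 0.001]
contact_force: [-0.0, 0.7, -0.6]
finger_gap: 0.0128
```

```bash
bash look.sh side39 320 190 400 260 8; python3 -c "
from held import *
plan(.5808,-.0376,.078,24.0); p=np.load('pan_side27.npy'); held('side39',0,state()['tcp_pos'][2]-.0223,113.8,z=.0555,pan0=p)"
```

```text
37.78 [ 0.5828 -0.0379  0.0989] F [-0.16 -0.16 -1.71] M [-0.02 -0.02 -0.03] gap 0.0128
t 37.78 tcp [ 0.5828 -0.0379  0.0989] ydir 24.01 tilt [-0.0013  0.0019 -1.    ] gap 0.0128 F [-0.2 -0.2 -1.7] q6 0.97
turn 0.0001 shift [ 0.0011 -0.0017  0.0209] rows>= 1.0 1.0
held-pocket [0.91 2.62] mm  disc [ 0.582  -0.0339] pocket [ 0.5811 -0.0365] rms 41.7
```

View pics/c_side39.png

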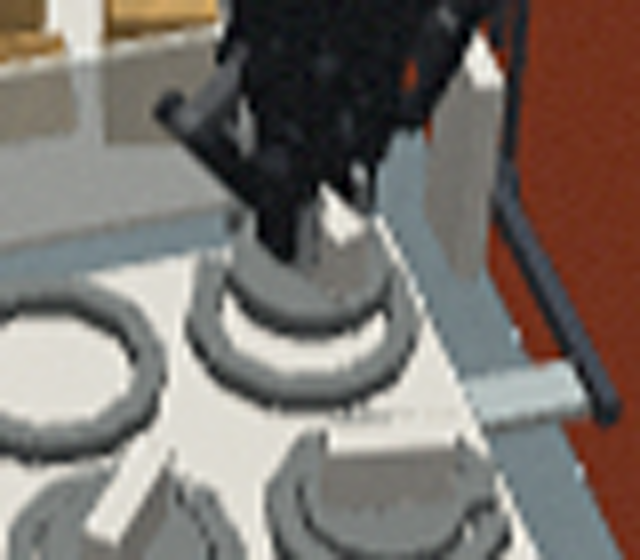

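View pics/h_side39.png

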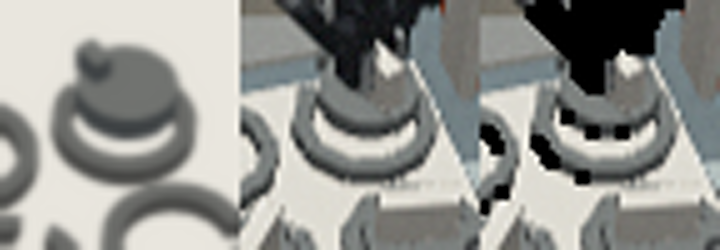

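drive_tool:
  steps:
    - [[0.001,-0.0015,0.003],0,-0.9]
    - [[0,0,0.0025],0,-0.9]
    - [[0,0,0],0,-0.9]
    - [[0,0,0],0,-0.9]
    - [[0,0,0],0,-0.9]
    - [[0,0,0],0,-0.9]

```text
time_s: 38.28
tcp_pos: [0.5802, -0.0375, 0.0921]
orientation: [0.0, 0.545, 0.839, 0.0]
contact_force: [0.2, 0.2, -1.0]
finger_gap: 0.013
```

```bash
bash look.sh side40 320 190 400 260 8; python3 -c "
from held import *
plan(.5808,-.0376,.078,24.0); p=np.load('pan_side27.npy'); held('side40',0,state()['tcp_pos'][2]-.0223,113.8,z=.0555,pan0=p)"
```

```text
38.33 [ 0.5802 -0.0375  0.0921] F [-0.51 -0.53 -0.13] M [ 0.03  0.05 -0.03] gap 0.0126
t 38.33 tcp [ 0.5802 -0.0375  0.0921] ydir 24.01 tilt [-0.  0. -1.] gap 0.0126 F [-0.5 -0.5 -0.1] q6 0.97
turn 0.0002 shift [-0.0004  0.0005  0.0141] rows>= 1.0 1.0
held-pocket [-2.67  3.76] mm  disc [ 0.5784 -0.0327] pocket [ 0.5811 -0.0365] rms 41.8
```

View pics/c_side40.png

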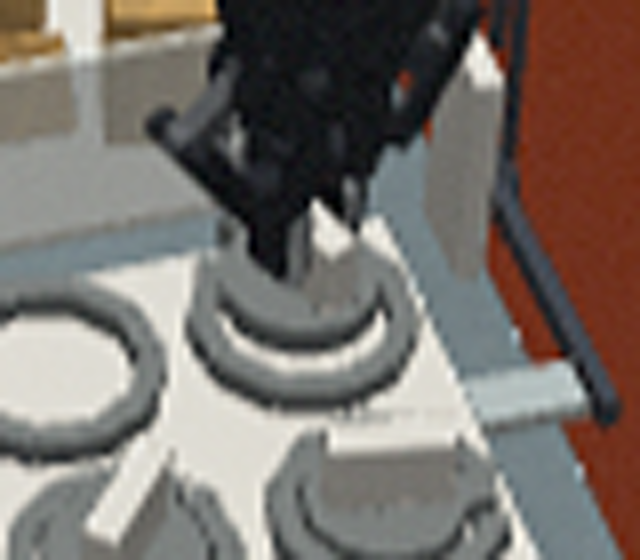

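drive_tool:
  steps:
    - [[0,0,0.004],0,-0.9]
    - [[0,0,0.004],0,-0.9]
    - [[0,0,0.002],0,-0.9]
    - [[0,0,0],0,-0.9]
    - [[0,0,0],0,-0.9]
    - [[0,0,0],0,-0.9]

```text
time_s: 38.83
tcp_pos: [0.5803, -0.0376, 0.0822]
orientation: [0.0, 0.545, 0.839, -0.0]
contact_force: [0.7, -0.3, -1.0]
finger_gap: 0.0127
```

```bash
bash look.sh side41 320 190 400 260 8; python3 panz.py side41 2; python3 panz.py side40 2
```

```text
38.88 [ 0.5803 -0.0376  0.0823] F [ 0.02 -0.96 -1.71] M [-0.17 -0.2   0.04] gap 0.013
pan z 0.055 err 40.9
pan z 0.0555 err 41.0
```

View pics/c_side41.png

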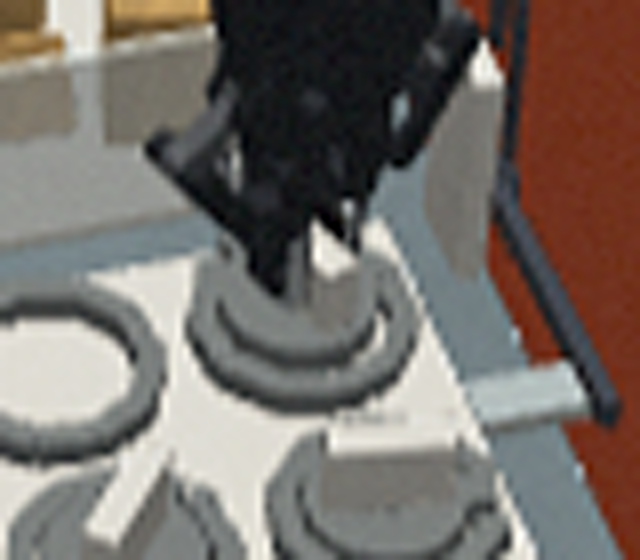

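drive_tool:
  steps:
    - [[0,0.0005,0.002],0,-0.9]
    - [[0,0,0.002],0,-0.9]
    - [[0,0,0],0,-0.9]
    - [[0,0,0],0,-0.9]
    - [[0,0,0],0,-0.9]

```text
time_s: 39.3
tcp_pos: [0.5806, -0.0372, 0.0781]
orientation: [-0.0, 0.545, 0.839, 0.0]
contact_force: [0.1, -1.1, -0.6]
finger_gap: 0.0127
```

```bash
bash look.sh side42 320 190 400 260 8; python3 panz.py side42 2
```

```text
39.35 [ 0.5806 -0.0372  0.0781] F [ 1.12  0.04 -0.46] M [-0.05 -0.17  0.04] gap 0.0129
pan z 0.055 err 40.8
```

View pics/c_side42.png

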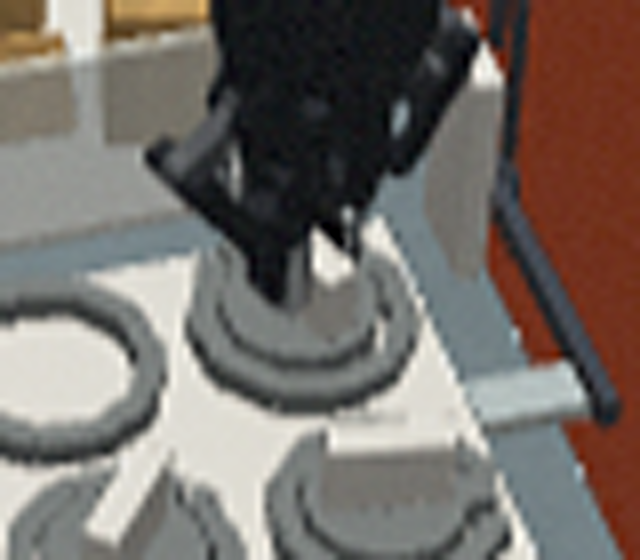

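The disc is down with the pan unmoved. I'm releasing and rising.

drive_tool:
  steps:
    - [[0,0,0],0,-0.6]
    - [[0,0,0],0,-0.3]
    - [[0,0,0],0,-0.3]
    - [[0,0,0],0,-0.3]
    - [[0,0,-0.02],0,-0.3]
    - [[0,0,-0.03],0,-0.3]
    - [[0,0,-0.035],0,-0.3]
    - [[0,0,-0.035],0,-0.3]
    - [[0,0,-0.03],0,-0.3]
    - [[0,0,0],0,-0.3]

```text
time_s: 40.18
tcp_pos: [0.5838, -0.0378, 0.2368]
orientation: [0.006, 0.545, 0.839, 0.003]
contact_force: [0.0, -0.1, 1.9]
finger_gap: 0.0298
```

```bash
bash look.sh side43 280 160 420 280 5; python3 panz.py side43 2; python3 -c "
from h import *
plan(.36,.03,.23)"
```

```text
40.23 [ 0.583  -0.0377  0.2336] F [ 0.09 -0.05  0.17] M [-0.02  0.05  0.02] gap 0.0298
pan z 0.05 err 42.6
t 40.23 tcp [ 0.583  -0.0377  0.2336] ydir 24.01 tilt [-0.0055  0.0081 -1.    ] gap 0.0298 F [ 0.1 -0.1  0.2] q6 0.97
turn 0.0 shift [ 0.1526 -0.1762  0.0013] rows>= 6.0 0.0
```

View pics/c_side43.png

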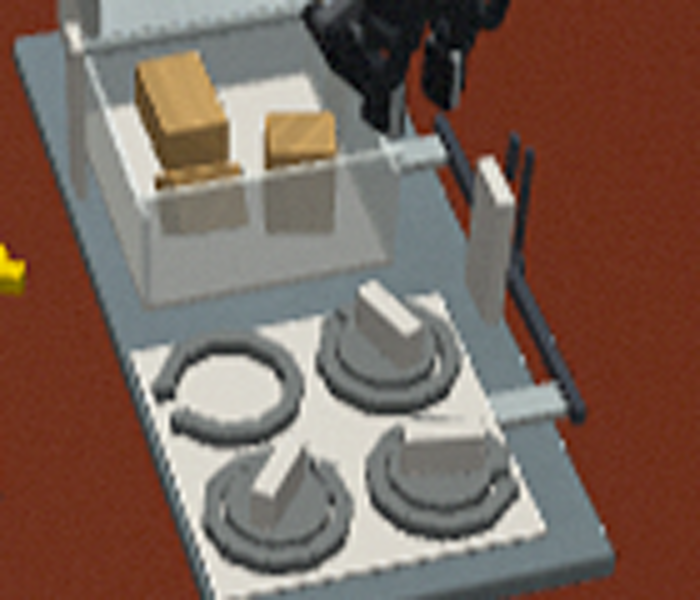

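drive_tool:
  steps:
    - [[0.022,-0.025,-0.002],0,-0.3]
    - [[0.022,-0.025,-0.002],0,-0.3]
    - [[0.022,-0.025,-0.002],0,-0.3]
    - [[0.022,-0.025,-0.002],0,-0.3]
    - [[0.022,-0.025,-0.002],0,-0.3]
    - [[0.022,-0.025,-0.002],0,-0.3]
    - [[0.022,-0.025,-0.002],0,-0.3]
    - [[0.03,0,0],0,-0.3]
    - [[0.03,0,0],0,-0.3]
    - [[0.03,0,0],0,-0.3]

```text
time_s: 41.07
tcp_pos: [0.3201, 0.115, 0.2411]
orientation: [-0.0, 0.545, 0.838, -0.0]
contact_force: [0.5, -0.1, -0.1]
finger_gap: 0.03
```

drive_tool:
  steps:
    - [[0.03,0,0],0,-0.3]
    - [[0.03,0,0],0,-0.3]
    - [[0.03,0,0],0,-0.3]
    - [[0.03,0,0],0,-0.3]
    - [[0.03,0,0],0,-0.3]
    - [[0.03,0,0],0,-0.3]
    - [[0.03,0,0],0,-0.3]
    - [[0,0,0],0,-0.3]
    - [[0,0,0],0,-0.3]
    - [[0,0,0],0,-0.3]

```text
time_s: 41.9
tcp_pos: [0.2357, 0.3057, 0.2412]
orientation: [0.0, 0.544, 0.839, -0.001]
contact_force: [-0.4, 0.7, -0.0]
finger_gap: 0.0299
```

```bash
cat > run9.py <<'E'
from fit import *
im,ds=shot('side','side44'); im2,dt=shot('top','top44'); plan(.2,.3,.24)
R=np.radians
pan=np.load('pan_side27.npy'); P=pockets_xy(*pan[:3])
for k,a in((0,113.8),(1,352.7),(3,51.8)):
    for n,i in(('top',im2),('side',im)):
        r=fit_disc(n,i,P[k,0],P[k,1],zb=.0495,half=18,a0=R(a))
print(P)
for n,d in(('top',dt),('side',ds)):
    C=cloud(n,d)
    # open pan floor inside pocket 2
    uv=project(n,[[P[2,0],P[2,1],.05]])[0].astype(int); print(n,'disc pan floor',np.nanmean(C[uv[1]-4:uv[1]+5,uv[0]-4:uv[0]+5,2]).round(4))
cv2.imwrite('pics/v44.png',cv2.resize(im2[165:265,120:380],None,fx=3,fy=3,interpolation=2))
E
python3 run9.py; python3 panz.py side44 2
```

```text
t 42.0 tcp [0.2363 0.3053 0.2416] ydir 23.92 tilt [-7.e-04 -8.e-04 -1.e+00] gap 0.0299 F [ 0.  -0.4  0.8] q6 1.89
turn 0.0 shift [ 0.0098 -0.0354  0.0017] rows>= 1.0 0.0
top xy [ 0.582  -0.0338] ang 114.3 rms 35.6
side xy [ 0.5796 -0.0343] ang 113.3 rms 42.3
top xy [ 0.5859 -0.1278] ang 355.1 rms 36.4
side xy [ 0.5872 -0.1249] ang 1.1000000000000227 rms 49.1
top xy [ 0.4929 -0.1351] ang 51.8 rms 33.4
side xy [ 0.4954 -0.1304] ang 48.8 rms 55.8
[[ 0.58108201 -0.03650379]
 [ 0.58533496 -0.12840544]
 [ 0.48918037 -0.04075674]
 [ 0.49343332 -0.13265839]]
top disc pan floor 0.0514
side disc pan floor 0.0504
pan z 0.0495 err 43.2
```

View pics/v44.png

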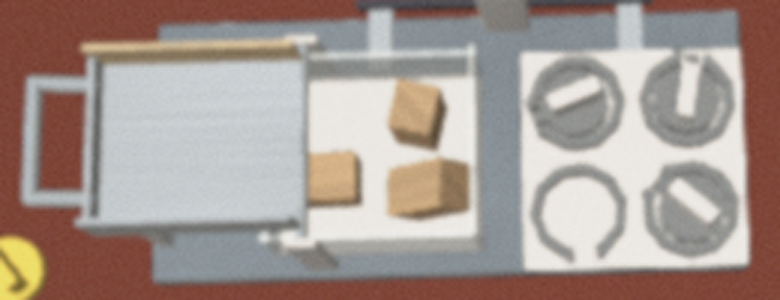

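View pics/side44.png

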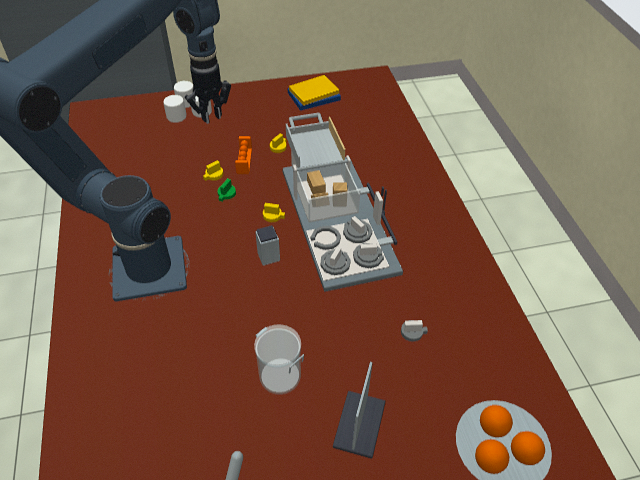

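Run:
```python
from fit import *
ct=cloud('top',np.load('pics/top44.npy')); cs=cloud('side',np.load('pics/side44.npy'))
it=cv2.imread('pics/top44.png'); is_=cv2.imread('pics/side44.png')
P=pockets_xy(.5368,-.0848,np.radians(2.6))
for n,C,im in(('top',ct,it),('side',cs,is_)):
    Q=C.reshape(-1,3); g=im.reshape(-1,3).min(1)
    for k,a in((0,113.8),(1,352.7),(3,51.8)):
        d=Q[:,:2]-P[k]; c,s=np.cos(np.radians(a)),np.sin(np.radians(a)); u=d@[c,s]; v=d@[-s,c]
        kn=(abs(u)<.018)&(abs(v)<.006)&(Q[:,2]>.085)
        bd=(np.hypot(u,v)<.025)&(abs(v)>.011)&(Q[:,2]<.082)&(Q[:,2]>.045)
        A=np.c_[Q[bd][:,:2]-P[k],np.ones(bd.sum())]; co=np.linalg.lstsq(A,Q[bd][:,2],rcond=None)[0]
        print(n,k,'knob top',np.nanmedian(Q[kn][:,2]).round(4),kn.sum(),'body top',np.median(Q[bd][:,2]).round(4),bd.sum(),'tilt',co[:2].round(3))
# bin
B=np.array([.5273,.125]); y=np.radians(2.6); Q=ct.reshape(-1,3); d=Q[:,:2]-B; u=d@[np.cos(y),np.sin(y)]; v=d@[-np.sin(y),np.cos(y)]
m=(abs(u)<.06)&(v>-.075)&(v<.045)
h,e=np.histogram(Q[m][:,2],bins=np.arange(.03,.14,.004)); print(dict(zip(e.round(3).tolist(),h.tolist())))
f=m&(Q[:,2]<.062)&(Q[:,2]>.035); print('bin floor',np.median(Q[f][:,2]))
wood=(it.reshape(-1,3)[:,2].astype(int)-it.reshape(-1,3)[:,0]>45)&m&(Q[:,2]>.06)
print('block uv extents',u[wood].min().round(3),u[wood].max().round(3),v[wood].min().round(3),v[wood].max().round(3))
im=is_[150:240,280:380]; cv2.imwrite('pics/v45.png',cv2.resize(im,None,fx=6,fy=6,interpolation=2))
# tray handle height
m=ct[195:230,120:140]; q=m[m[...,2]>.14]; print('handle',q.mean(0).round(4))
m=ct[190:235,160:210].reshape(-1,3); A=np.c_[m[:,:2],np.ones(len(m))]; ok=np.isfinite(m[:,2]); print('tray floor plane',np.linalg.lstsq(A[ok],m[ok,2],rcond=None)[0].round(4),np.nanmedian(m[:,2]))
```

```text
top 0 knob top 0.0968 69 body top 0.0674 135 tilt [0.008 0.008]
top 1 knob top 0.0971 70 body top 0.0665 135 tilt [-0.02  -0.001]
top 3 knob top 0.0972 71 body top 0.0669 148 tilt [ 0.019 -0.017]
side 0 knob top 0.0957 44 body top 0.0656 59 tilt [0.017 0.02 ]
side 1 knob top 0.0944 55 body top 0.0655 47 tilt [0.064 0.024]
side 3 knob top 0.0954 52 body top 0.0663 88 tilt [0.019 0.076]
{0.03: 0, 0.034: 1, 0.038: 0, 0.042: 38, 0.046: 350, 0.05: 559, 0.054: 217, 0.058: 26, 0.062: 23, 0.066: 12, 0.07: 19, 0.074: 30, 0.078: 37, 0.082: 94, 0.086: 157, 0.09: 82, 0.094: 38, 0.098: 51, 0.102: 51, 0.106: 71, 0.11: 88, 0.114: 191, 0.118: 115, 0.122: 33, 0.126: 2, 0.13: 0, 0.134: 4}
bin floor 0.05141169234780607
block uv extents -0.052 0.052 -0.074 0.045
handle [0.5137 0.3728 0.1657]
tray floor plane [-0.0017 -0.0023  0.1389] 0.13741785754713276
```

View pics/v45.png

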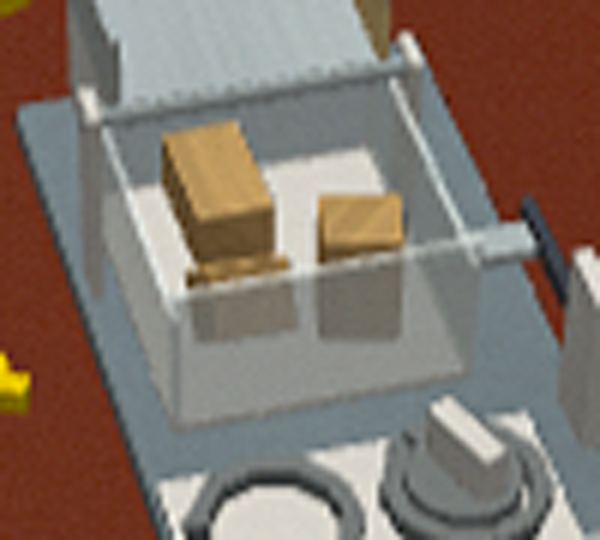

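Bin and disc pan floors read the same (0.0514 m). The disc bodies sit 15–16 mm above the floor, which means home, and the tray is flat. I'm handing in.

```bash
python3 -c "
from rig import finish_job
print(finish_job())"
```

```text
the job is handed in; nothing more can be done
None
```

I handed the job in at about 42 s of the 210 s limit. The arm was clear of everything, and the checks below point to a level balance.

- **Tin:** it stands on the shelf at about (0.32, -0.03), well clear of the balance.
- **Tray and blocks:** I tipped the tray to about 0.6 rad. All three blocks slid into the bin pan: two stand on end and one lies flat. The tray is flat again, and its handle is back at its starting height.
- **Discs:** three grey discs are in the pockets with notches at about 114°, 353° and 52°. Disc numbers are my own labels. Disc 1 was knocked to (0.64, -0.36), just out of reach, so I left it on the shelf as the unneeded one and used the other three.

**Last checks:**
- **Balance:** both pan floors read 0.0514 m in the top view, which is level.
- **Seating:** the disc bodies sit 15–16 mm above the pan floor and the knob tops about 45 mm above it, so all three are fully home.

**What disagreed:**
- The last side-view fit of the seated discs was poor. It put them 2–4 mm off centre, and one angle (1° against 353°) was 8° off. The top view agreed to within about 3 mm and 2.5°.
- I trusted the depth readings and how the discs went in. Two slid in freely. The first caught on its ring and needed a 1.5 mm shift.
- I did not measure whether the canister, bead bar and mirror had moved. The last side picture shows them apparently where they started.

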